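# Load the board test fixture and wind its contacts in

### The arm

A 6-joint arm with a two-finger parallel gripper is mounted at the origin on the work surface. World frame = base frame: x ahead of the robot, y to its left, z up, the work surface at z = 0. Lengths are in m, angles in rad, forces in N, time in s.
With the tool pointing down it reaches from about 0.375 to 0.975 m from the base axis. Payload 3.8 kg.
Tool frame: the origin (TCP) lies at the very end of the fingers, on their centre line; the grasp point (between the pads) lies 19 mm behind it; z points along the fingers, y is the direction in which the jaws open and shut (so a half turn about z gives the same grasp; the last joint's range is limited). The gripper opens to 85 mm and grips with 20 to 120 N. Pads are 22 mm wide; open, the fingers measure 114 mm over their backs; the gripper's body (76 mm by 85 mm) begins 54 mm behind the grasp point. The pads swing forward as they close: fully open they stand 13 mm farther back than shut.
Start: joints at [-1.276, 0.264, 1.604, -0, 1.274, -0.037], TCP at [0.22, -0.638, 0.231] pointing down, gripper open.
Joint ranges: [-2.63, 2.63], [-0.94, 2.18], [0.31, 2.57], [-1.31, 4.45], [0, 2.66], [-2.55, 2.55]. Speed limits (rad/s): [2.57, 2.57, 3.14, 3.14, 3.14, 3.14].

### API

Orientations are given as a rotation vector (axis times angle).
In Python, from workcell import bot, read_camera, finish_job gives the robot as it stands. The module is installed in compiled form; this text tells all that it offers.
- The arm moves only by the tool servo_tool, never from a script. Its argument "targets" is text: rows parted by semicolons, each of 7 numbers parted by spaces: the turn, a rotation vector about the tool's x, y, z in rad, then the shift along the tool's x, y, z in mm, then the finger opening in mm, from 0 to 85.4. In form: wx wy wz x y z gripper; .... A call has 1 to 8 rows; each row shifts and turns the pose as measured when the row begins, along the tool's axes as they then stand; what a row does not reach is not made up. A row lasts 1/12 s, in which the tool goes at most 41.7 mm and 7.16 degrees, less where a joint would pass 70% of its speed; a pose out of reach is approached as far as the arm can. A call is refused whole if a number of a shift passes 41.7 or a number of a turn 0.125, either way. A call with a gripper value outside its range is refused whole. The fingers move at their own pace and stop on an object; "newtons" is the grip in N (left out, the last holds). Time passes only in rows, so rows that do not move let the fingers close. It gives the time, the measured TCP pose, the force and the opening at its end, in the units of the state.
- bot.read_state(): the state, without advancing time (a new reading comes with each control period).
- read_camera(name): name is "scene" or "top"; returns a dict with "image" (480x640x3 uint8, red, green, blue), "mtx" (3x3 intrinsics, pixels), "eye" and "orientation" of the camera in the world. Camera axes: x right, y up, looking along -z (the intrinsics and any distortion apply to the point x, -y, -z); pixel columns grow to the right and rows downward; lengths in m; the calibration is good to about 2 mm. A picture is of the moment at which its call begins. There is no depth.
- finish_job(): hands the job in, once; it reports no verdict.
The state is a dict: "time": time; "q": joint angles; "joint_vel": joint speeds; "joint_torque": joint torques, N m; "tool_pos": TCP position; "tcp_rot": TCP orientation; "wrist_force": force on the tool from outside, world axes, zero at the start; "torque": the same for the moment, N m; "width": opening from 0.0 (shut) to 1.0 (fully open).
Only numpy, scipy, OpenCV 4.12 (cv2) and the standard library are available. Lean on these libraries where they do the work, as an engineer would, in place of code of your own. Each camera call takes 0.05 s, during which the arm holds its last target.

### The job

Get the boards ready for testing: wind the fixture's handwheel until the contact carriage is fully back against its rear stops, then lower every circuit board on the bench over the two pins of a bay of its own, gold contact edge towards the carriage, until it rests flush. With all boards in, wind the carriage forward until it touches its front stops, over the gold edges. Leave the multimeter, cup and screwdriver where they are.

Things in the scene. Friction and masses are not known exactly. Their poses are not given: they have to be found in the camera images.
- fixture: fixed board test fixture: aluminium plate 225 x 410 x 12 mm. Origin on the bench, z up, x towards the carriage side (away from the robot), y along the row of bays; the plate spans x -140..85, y -205..205 mm. Dark stop blocks, tops 48 mm above the bench, stand at y -175 and +85: front stops x -43..-23, rear stops x 67..87
- bay1 (a point): centre of the top of black nest pad 1 (76 x 56 mm, 20 mm above the bench) at fixture x -55, y -130 mm, fixture axes; a seated board has its origin and axes here. Two steel pins, 7 mm diameter, at (-30, -20) and (22, 20) mm from it, 15 mm tall above the pad: straight for 9 mm, then tapering to 3 mm at the tip
- bay1_edge (a point): where the middle of the gold edge of a board seated in bay 1 lies: 40 mm in +x from point bay1, same height
- bay2 (a point): centre of the top of black nest pad 2 (76 x 56 mm, 20 mm above the bench) at fixture x -55, y -45 mm, fixture axes; a seated board has its origin and axes here. Two steel pins, 7 mm diameter, at (-30, -20) and (22, 20) mm from it, 15 mm tall above the pad: straight for 9 mm, then tapering to 3 mm at the tip
- bay2_edge (a point): where the middle of the gold edge of a board seated in bay 2 lies: 40 mm in +x from point bay2, same height
- bay3 (a point): centre of the top of black nest pad 3 (76 x 56 mm, 20 mm above the bench) at fixture x -55, y 40 mm, fixture axes; a seated board has its origin and axes here. Two steel pins, 7 mm diameter, at (-30, -20) and (22, 20) mm from it, 15 mm tall above the pad: straight for 9 mm, then tapering to 3 mm at the tip
- bay3_edge (a point): where the middle of the gold edge of a board seated in bay 3 lies: 40 mm in +x from point bay3, same height
- board1: circuit board, may be absent; all are alike, any bay will do. Green plate 80 x 60 x 5 mm (origin: centre of underside, z up, x along the 80 mm to the gold edge), central finned heat sink 26 (x) by 44 (y) mm, top 37 mm above the underside, to grip across the 26 mm. 9 mm through holes at (-30, -20) and (22, 20) mm. 110 to 225 g; starts flat on the bench, gold edge within 35 degrees of straight ahead
- board1_edge (a point): middle of the gold contact edge of board1, on the underside, 40 mm in +x from its origin; a black connector (top 15 mm above the underside) stands at the other end, near the corner (-33, 15)
- board2: circuit board, may be absent; all are alike, any bay will do. Green plate 80 x 60 x 5 mm (origin: centre of underside, z up, x along the 80 mm to the gold edge), central finned heat sink 26 (x) by 44 (y) mm, top 37 mm above the underside, to grip across the 26 mm. 9 mm through holes at (-30, -20) and (22, 20) mm. 110 to 225 g; starts flat on the bench, gold edge within 35 degrees of straight ahead
- board2_edge (a point): middle of the gold contact edge of board2, on the underside, 40 mm in +x from its origin; a black connector (top 15 mm above the underside) stands at the other end, near the corner (-33, 15)
- board3: circuit board, may be absent; all are alike, any bay will do. Green plate 80 x 60 x 5 mm (origin: centre of underside, z up, x along the 80 mm to the gold edge), central finned heat sink 26 (x) by 44 (y) mm, top 37 mm above the underside, to grip across the 26 mm. 9 mm through holes at (-30, -20) and (22, 20) mm. 110 to 225 g; starts flat on the bench, gold edge within 35 degrees of straight ahead
- board3_edge (a point): middle of the gold contact edge of board3, on the underside, 40 mm in +x from its origin; a black connector (top 15 mm above the underside) stands at the other end, near the corner (-33, 15)
- carriage (a joint): position in m of the grey contact carriage, a bar 40 mm deep (x), 360 mm long (y), 30 to 54 mm above the bench, beyond the bays: 0 = fully back on the rear stops (front face at fixture x +27), 0.050 = on the front stops (front face at x -23, 8 mm over the gold edges of seated boards). Driven only by the handwheel
- handwheel (a joint): angle in rad of the handwheel, a dark disc 100 mm across on a vertical axis: grows clockwise seen from above; 0 = carriage fully back, 15.71 (2.5 turns) = carriage on the front stops, 3.18 mm of carriage per radian. Turns with about 2 to 3 N at the knob, stays where it is left; hard stops at both ends
- wheel_axis (a point): on the handwheel's axis at the top of the disc, 40 mm above the bench; at fixture x -90, y 150 mm
- wheel_knob (a point): middle of the wheel's upright crank knob: black, spins freely on its own axis, 18 mm diameter, 46 to 86 mm above the bench (its lower end 6 mm above the disc), this point at 66 mm, 36 mm from the wheel's axis; at handwheel = 0 it lies on the fixture's +x side of the axis
- multimeter: bystander: grey digital multimeter lying flat, 170 x 82 x 36 mm, origin at the centre of its underside, x along its length; leave alone
- cup: bystander: lidded paper cup, 82 mm across the lid, 110 mm tall, origin at the centre of its foot; leave alone
- screwdriver: bystander: screwdriver about 200 mm long lying flat, x along its length from handle to blade; leave alone
Things that resemble listed ones, but are neither listed nor needed, are in the scene too. What is shaped like the board1 but orange is not meant.

How it is judged:
On the way, in this order (a step that is already met when the one before it is completed fails the run):
1. the carriage is wound fully back against its rear stops (value of joint carriage below 0.002 m), for 0.2 s.
2. with the carriage still back, every board sits flush on the pins of a bay, gold edge towards the carriage (((horizontal distance between board1 and bay1 below 0.004 m and horizontal distance between board1_edge and bay1_edge below 0.005 m and z of board1 in the frame of bay1 below 0.002 m and angle between board1's own z axis and vertical below 0.04 rad) or (horizontal distance between board1 and bay2 below 0.004 m and horizontal distance between board1_edge and bay2_edge below 0.005 m and z of board1 in the frame of bay2 below 0.002 m and angle between board1's own z axis and vertical below 0.04 rad) or (horizontal distance between board1 and bay3 below 0.004 m and horizontal distance between board1_edge and bay3_edge below 0.005 m and z of board1 in the frame of bay3 below 0.002 m and angle between board1's own z axis and vertical below 0.04 rad)) and ((horizontal distance between board2 and bay1 below 0.004 m and horizontal distance between board2_edge and bay1_edge below 0.005 m and z of board2 in the frame of bay1 below 0.002 m and angle between board2's own z axis and vertical below 0.04 rad) or (horizontal distance between board2 and bay2 below 0.004 m and horizontal distance between board2_edge and bay2_edge below 0.005 m and z of board2 in the frame of bay2 below 0.002 m and angle between board2's own z axis and vertical below 0.04 rad) or (horizontal distance between board2 and bay3 below 0.004 m and horizontal distance between board2_edge and bay3_edge below 0.005 m and z of board2 in the frame of bay3 below 0.002 m and angle between board2's own z axis and vertical below 0.04 rad)) and ((horizontal distance between board3 and bay1 below 0.004 m and horizontal distance between board3_edge and bay1_edge below 0.005 m and z of board3 in the frame of bay1 below 0.002 m and angle between board3's own z axis and vertical below 0.04 rad) or (horizontal distance between board3 and bay2 below 0.004 m and horizontal distance between board3_edge and bay2_edge below 0.005 m and z of board3 in the frame of bay2 below 0.002 m and angle between board3's own z axis and vertical below 0.04 rad) or (horizontal distance between board3 and bay3 below 0.004 m and horizontal distance between board3_edge and bay3_edge below 0.005 m and z of board3 in the frame of bay3 below 0.002 m and angle between board3's own z axis and vertical below 0.04 rad)) and value of joint carriage below 0.004 m), for 0.3 s.
3. the carriage is wound forward against its front stops, over the seated boards (((horizontal distance between board1 and bay1 below 0.004 m and horizontal distance between board1_edge and bay1_edge below 0.005 m and z of board1 in the frame of bay1 below 0.002 m and angle between board1's own z axis and vertical below 0.04 rad) or (horizontal distance between board1 and bay2 below 0.004 m and horizontal distance between board1_edge and bay2_edge below 0.005 m and z of board1 in the frame of bay2 below 0.002 m and angle between board1's own z axis and vertical below 0.04 rad) or (horizontal distance between board1 and bay3 below 0.004 m and horizontal distance between board1_edge and bay3_edge below 0.005 m and z of board1 in the frame of bay3 below 0.002 m and angle between board1's own z axis and vertical below 0.04 rad)) and ((horizontal distance between board2 and bay1 below 0.004 m and horizontal distance between board2_edge and bay1_edge below 0.005 m and z of board2 in the frame of bay1 below 0.002 m and angle between board2's own z axis and vertical below 0.04 rad) or (horizontal distance between board2 and bay2 below 0.004 m and horizontal distance between board2_edge and bay2_edge below 0.005 m and z of board2 in the frame of bay2 below 0.002 m and angle between board2's own z axis and vertical below 0.04 rad) or (horizontal distance between board2 and bay3 below 0.004 m and horizontal distance between board2_edge and bay3_edge below 0.005 m and z of board2 in the frame of bay3 below 0.002 m and angle between board2's own z axis and vertical below 0.04 rad)) and ((horizontal distance between board3 and bay1 below 0.004 m and horizontal distance between board3_edge and bay1_edge below 0.005 m and z of board3 in the frame of bay1 below 0.002 m and angle between board3's own z axis and vertical below 0.04 rad) or (horizontal distance between board3 and bay2 below 0.004 m and horizontal distance between board3_edge and bay2_edge below 0.005 m and z of board3 in the frame of bay2 below 0.002 m and angle between board3's own z axis and vertical below 0.04 rad) or (horizontal distance between board3 and bay3 below 0.004 m and horizontal distance between board3_edge and bay3_edge below 0.005 m and z of board3 in the frame of bay3 below 0.002 m and angle between board3's own z axis and vertical below 0.04 rad)) and value of joint carriage above 0.0485 m), for 0.2 s.
At the end, for the whole second after the job is handed in: Every board present is at rest, flush (within 2 mm, 0.04 rad of level) on the pins of some bay, centre within 4 mm and middle of gold edge within 5 mm of the bay's points; carriage against its front stops (over 48.5 of 50 mm), having been fully back (under 2 mm) before loading (all of step 3 and linear speed of each of board1, board2, board3 below 0.02 m/s); the robot touches nothing.
It fails at once if the multimeter is moved more than 30 mm (distance of multimeter from where it was at the start of the episode above 0.03 m).
It fails at once if the cup is moved more than 30 mm (distance of cup from where it was at the start of the episode above 0.03 m).
It fails at once if the screwdriver is moved more than 30 mm (distance of screwdriver from where it was at the start of the episode above 0.03 m).
Of board1, board2, board3 only 2 to 3 are there at a start; the rules pass over those that are not, and their reading is None.
At some moment in a run one of board1, board2, board3 may be knocked a few centimetres aside while the robot is not near it.
It also fails if it takes over 192 s, if anything falls off the work surface, if the arm or the gripper's body presses on something with over 40 N, if the wrist force passes 120 N, or if a joint passes its speed limit or range.

## Working session

There is one attempt and no reset: what is moved stays moved. The work goes in short steps, Python scripts to look and compute and a tool call to move; the robot and the scene stay as the last step left them, time stands still between calls to the robot, and variables do not carry over. Pictures are saved under pics/ and viewed, and the job is handed in when it is done.

Besides the shell and the picture viewer there is one more tool, called in YAML: its name, and indented under it one key for each argument. servo_tool: Moves the arm, as the interface text tells. Its arguments: {"type":"object","properties":{"targets":{"type":"string"},"newtons":{"type":"number"}},"required":["targets"]}

```bash
ls; mkdir -p pics
python3 - <<'E'
from workcell import bot, read_camera
import cv2
print(bot.read_state())
for n in("scene","top"):
    c=read_camera(n); cv2.imwrite(f"pics/{n}0.png",c["image"][:,:,::-1]); print({k:v for k,v in c.items() if k!="image"})
E
```

```text
pics
{'time': 0.0, 'q': array([-1.27587502e+00,  2.64745905e-01,  1.60533377e+00, -4.54684042e-06,
        1.27367242e+00, -3.68950295e-02]), 'joint_vel': array([-5.13187004e-04,  8.31150258e-04,  1.68414181e-03,  2.17675623e-03,
       -3.89819805e-04,  4.13003675e-05]), 'joint_torque': array([-1.09652483e-03, -5.15115595e+01, -3.67315829e+01, -2.06398513e-04,
        1.28416266e-02,  2.29273257e-05]), 'tool_pos': array([ 0.2196848 , -0.63750955,  0.22998861]), 'tcp_rot': array([-3.09634284e+00, -5.18476537e-01,  4.42873396e-04]), 'wrist_force': array([ 0.3786922 ,  0.45834103, -1.11647084]), 'torque': array([ 0.02033461, -0.02503301, -0.02111872]), 'width': 0.9988030267734416}
{'mtx': array([[468.26418896,   0.        , 317.30075664],
       [  0.        , 468.26418896, 238.28355704],
       [  0.        ,   0.        ,   1.        ]]), 'eye': array([ 0.98088688, -0.71908071,  0.75798935]), 'orientation': array([0.84810138, 0.23864884, 0.54426475])}
{'mtx': array([[624.8439563 ,   0.        , 326.54248474],
       [  0.        , 624.8439563 , 236.60191978],
       [  0.        ,   0.        ,   1.        ]]), 'eye': array([ 0.35457896, -0.05476267,  1.35854047]), 'orientation': array([ 0.09997629, -0.1034325 , -1.56454635])}
```

View pics/scene0.png

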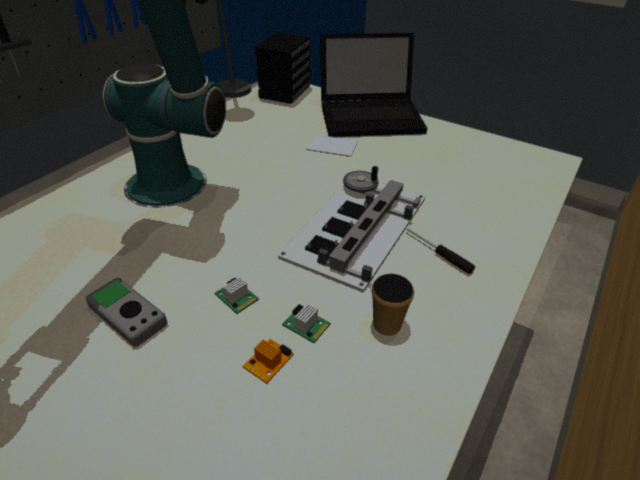

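View pics/top0.png

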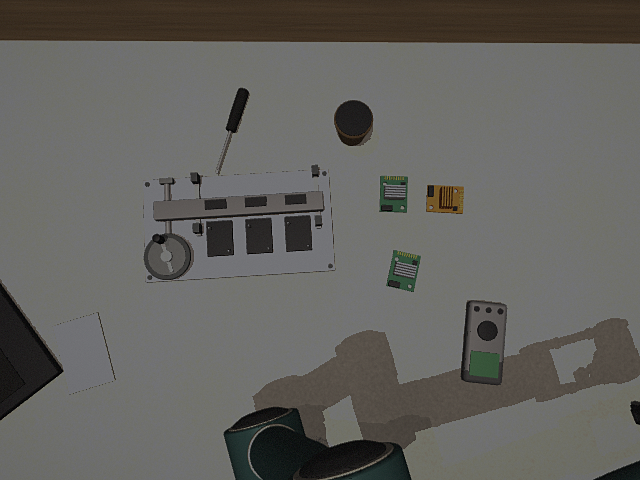

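Top view: two green boards, near (394,194) and (403,270), with gold edges pointing up (+x). The orange decoy is at (445,199). The fixture plate spans about (147..333, 170..282) and the knob is near (158,239). Next I'll zoom in and calibrate.

```bash
cat > h.py <<'E'
import numpy as np, cv2
from scipy.spatial.transform import Rotation as R
def ray(c,px):
    px=np.atleast_2d(px).astype(float); m=c["mtx"]
    d=np.stack([(px[:,0]-m[0,2])/m[0,0],-(px[:,1]-m[1,2])/m[1,1],-np.ones(len(px))],1)
    return R.from_rotvec(c["orientation"]).apply(d)
def onz(c,px,z):
    d=ray(c,px); e=np.array(c["eye"]); return e+d*((z-e[2])/d[:,2])[:,None]
def proj(c,P):
    p=R.from_rotvec(c["orientation"]).inv().apply(np.atleast_2d(P)-c["eye"]); m=c["mtx"]
    return np.stack([m[0,0]*p[:,0]/-p[:,2]+m[0,2],m[1,1]*-p[:,1]/-p[:,2]+m[1,2]],1)
def save(img,name): cv2.imwrite("pics/"+name,img[:,:,::-1])
def crop(img,x0,y0,x1,y1,s):
    g=np.clip(img[y0:y1,x0:x1].astype(float)*1.6,0,255).astype(np.uint8)
    return cv2.resize(g,None,fx=s,fy=s,interpolation=cv2.INTER_CUBIC)
E
python3 - <<'E'
from h import *; from workcell import read_camera
import pickle
t=read_camera("top"); s=read_camera("scene"); pickle.dump((t,s),open("c0.pkl","wb"))
save(crop(t["image"],135,160,335,290,4),"fix0.png"); save(crop(t["image"],370,165,480,305,4),"brd0.png"); save(crop(s["image"],270,150,440,300,4),"fixs0.png")
E
```

```text
(no output)
```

View pics/fix0.png

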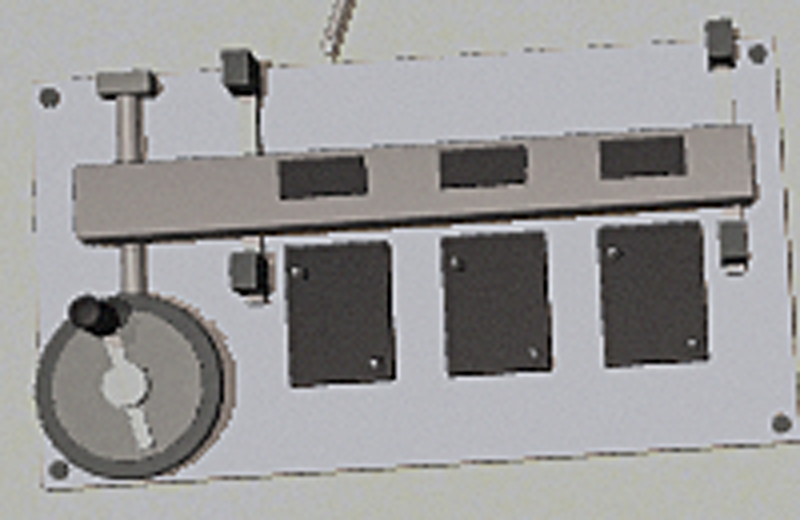

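View pics/brd0.png

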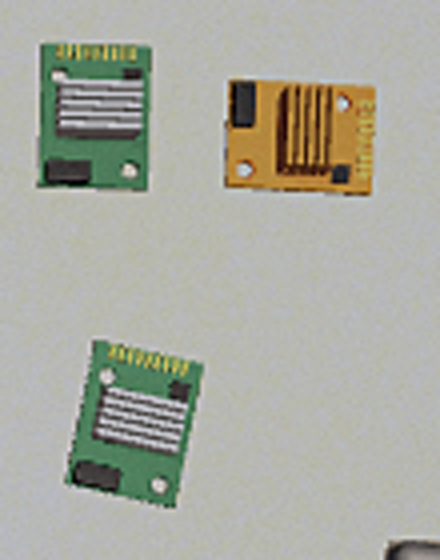

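View pics/fixs0.png

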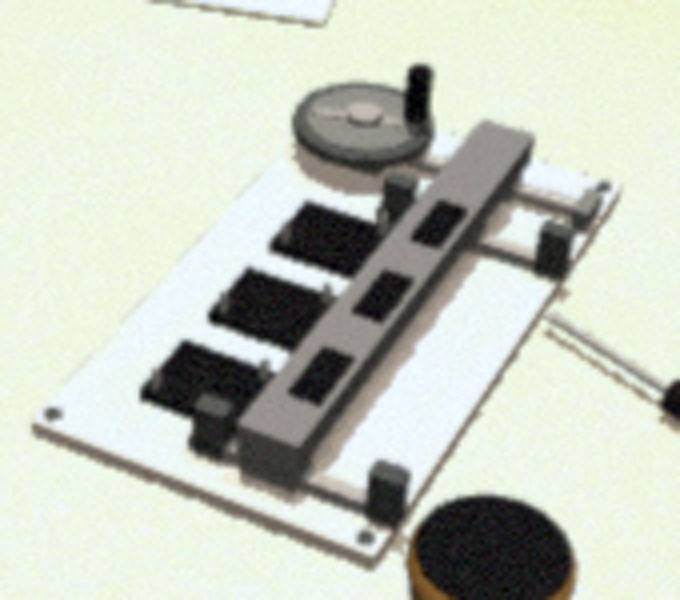

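```bash
cat > fix.py <<'E'
from h import *; import pickle
t,s=pickle.load(open("c0.pkl","rb"))
g=cv2.cvtColor(t["image"],cv2.COLOR_RGB2GRAY)
# pads
m=((g<60)*255).astype(np.uint8); 
roi=np.zeros_like(m); roi[212:262,200:318]=m[212:262,200:318]
cs,_=cv2.findContours(roi,cv2.RETR_EXTERNAL,cv2.CHAIN_APPROX_NONE)
for c in cs:
    if cv2.contourArea(c)>300:
        r=cv2.minAreaRect(c); b=cv2.boxPoints(r); w=onz(t,b,0.02)
        print("pad",r, onz(t,[r[0]],0.02)[0].round(4), [np.linalg.norm(w[i]-w[i-1]).round(4) for i in range(4)])
cr=lambda l:(np.array(l)+.5)/4-.5+np.array([135,160])
bol=onz(t,cr([(50,97),(758,53),(59,470),(782,424)]),0.013)
print("bolts",bol.round(4),bol.mean(0).round(4))
v=(bol[0]-bol[1]+bol[2]-bol[3]); print("y axis dir",np.degrees(np.arctan2(-v[0],v[1])), np.linalg.norm(v)/2)
v=(bol[0]+bol[1]-bol[2]-bol[3]); print("x axis dir",np.degrees(np.arctan2(v[1],v[0])), np.linalg.norm(v)/2)
co=onz(t,cr([(35,83),(777,38),(46,490),(800,443)]),0.012); print("corners",co.round(4),co.mean(0))
# pin tips: seen in crop
tips=onz(t,cr([(295,271),(374,363),(456,262),(533,352),(613,252),(691,343)]),0.035); print("tips",tips.round(4))
E
python3 fix.py
```

```text
pad ((219.52761840820312, 238.0248565673828), (35.21441650390625, 26.594770431518555), 86.98721313476562) [0.525  0.1736 0.02  ] [np.float64(0.0767), np.float64(0.0575), np.float64(0.0768), np.float64(0.0571)]
pad ((258.66741943359375, 235.515869140625), (35.05551528930664, 26.493789672851562), 87.27368927001953) [0.5308 0.0892 0.02  ] [np.float64(0.0764), np.float64(0.0574), np.float64(0.0765), np.float64(0.057)]
pad ((297.84820556640625, 233.07200622558594), (35.056602478027344, 26.386014938354492), 86.42366790771484) [0.5365 0.0047 0.02  ] [np.float64(0.0765), np.float64(0.0572), np.float64(0.0765), np.float64(0.0568)]
bolts [[ 0.645   0.3367  0.013 ]
 [ 0.6713 -0.0516  0.013 ]
 [ 0.4404  0.3235  0.013 ]
 [ 0.4668 -0.0654  0.013 ]] [0.5559 0.1358 0.013 ]
y axis dir 3.8759850493658115 0.38946671996922816
x axis dir 3.7747274194671068 0.20500575756299672
corners [[ 0.653   0.3455  0.012 ]
 [ 0.6801 -0.062   0.012 ]
 [ 0.4297  0.3304  0.012 ]
 [ 0.4566 -0.0751  0.012 ]] [0.55486108 0.13469728 0.012     ]
tips [[ 0.5459  0.1955  0.035 ]
 [ 0.4966  0.1521  0.035 ]
 [ 0.5512  0.1095  0.035 ]
 [ 0.5029  0.0676  0.035 ]
 [ 0.5569  0.0256  0.035 ]
 [ 0.508  -0.0166  0.035 ]]
```

```bash
cat > fix2.py <<'E'
exec(open("fix.py").read().replace("print","(lambda *a:0)"))
pads=onz(t,[(219.53,238.02),(258.67,235.52),(297.85,233.07)],.02)
F=[(75,195),(75,-195),(-130,195),(-130,-195)]; W=list(bol[:,:2])
F+=[(-55,40),(-55,-45),(-55,-130)]; W+=list(pads[:,:2])
for y in(40,-45,-130): F+=[(-33,y+20),(-85,y-20)]
W+=list(tips[:,:2]); F=np.array(F)/1e3; W=np.array(W)
def kab(F,W):
    a=F-F.mean(0); b=W-W.mean(0); th=np.arctan2((a[:,0]*b[:,1]-a[:,1]*b[:,0]).sum(),(a*b).sum())
    M=np.array([[np.cos(th),-np.sin(th)],[np.sin(th),np.cos(th)]]); return th,M,W.mean(0)-M@F.mean(0)
for n,sl in(("all",slice(0,99)),("bolts",slice(0,4)),("pads+tips",slice(4,99)),("tips",slice(7,99))):
    th,M,o=kab(F[sl],W[sl]); print(n,np.degrees(th),o.round(4)); print(((W-(F@M.T+o))*1e3).round(1).tolist())
E
python3 fix2.py
python3 - <<'E'
import sys; sys.path.insert(0,'.')
from h import *; import pickle
t,s=pickle.load(open("c0.pkl","rb"))
th,o=np.radians(3.9),np.array([.582,.137])
# draw check in scene cam
def f2w(p): 
    p=np.array(p,float)/1e3; return np.array([o[0]+p[0]*np.cos(th)-p[1]*np.sin(th),o[1]+p[0]*np.sin(th)+p[1]*np.cos(th),p[2]])
pts=[f2w(p) for p in[(-140,-205,12),(85,-205,12),(-140,205,12),(85,205,12),(-33,-110,35),(-85,-150,35),(-33,60,35),(-85,20,35),(-33,-25,35),(-85,-65,35)]]
print(((proj(s,pts)-[270,150])*4).round(0).tolist())
E
```

```text
all 3.816850405386042 [0.5829 0.1377]
[[0.2, -0.6], [0.6, 0.3], [0.2, -0.1], [0.6, 0.1], [-0.4, -0.4], [-0.3, 0.1], [-0.2, 0.3], [-0.1, 0.1], [-0.1, 0.1], [-0.5, -1.1], [0.4, 0.3], [-0.4, -0.2], [-0.1, 1.0]]
bolts 3.8540403819545035 [0.5833 0.1377]
[[-0.0, -0.6], [0.1, 0.3], [-0.1, 0.0], [0.0, 0.3], [-0.8, -0.3], [-0.7, 0.2], [-0.7, 0.4], [-0.4, 0.2], [-0.5, 0.2], [-0.9, -1.0], [-0.0, 0.5], [-0.9, -0.1], [-0.6, 1.1]]
pads+tips 3.769224722162929 [0.5828 0.1377]
[[0.2, -0.5], [0.9, 0.4], [0.2, -0.2], [0.9, 0.0], [-0.3, -0.4], [-0.1, 0.0], [0.0, 0.3], [0.0, 0.1], [-0.0, -0.0], [-0.3, -1.1], [0.6, 0.3], [-0.2, -0.2], [0.2, 1.0]]
tips 3.7232744210325524 [0.5829 0.1377]
[[-0.0, -0.4], [1.0, 0.5], [-0.0, -0.3], [1.0, -0.0], [-0.4, -0.4], [-0.1, 0.0], [0.0, 0.3], [-0.1, 0.1], [-0.1, -0.0], [-0.4, -1.1], [0.6, 0.3], [-0.2, -0.2], [0.2, 1.0]]
[[21.0, 415.0], [366.0, 553.0], [324.0, 93.0], [615.0, 181.0], [256.0, 354.0], [148.0, 364.0], [376.0, 210.0], [278.0, 218.0], [319.0, 279.0], [216.0, 287.0]]
```

```bash
cat >> h.py <<'E'
TH=np.radians(3.82); O=np.array([.5829,.1377])
RM=np.array([[np.cos(TH),-np.sin(TH)],[np.sin(TH),np.cos(TH)]])
def f2w(x,y): return O+RM@(np.array([x,y])/1e3)
def w2f(p): return RM.T@(np.array(p)[:2]-O)*1e3
def boards(c,off=(0,0)):
    h=cv2.cvtColor(c["image"],cv2.COLOR_RGB2HSV); m=cv2.inRange(h,(50,90,35),(90,255,255))
    m=cv2.morphologyEx(m,cv2.MORPH_CLOSE,np.ones((9,9),np.uint8)); out=[]
    for k in cv2.findContours(m,cv2.RETR_EXTERNAL,cv2.CHAIN_APPROX_NONE)[0]:
        if cv2.contourArea(k)<300: continue
        r=cv2.minAreaRect(k); b=cv2.boxPoints(r); w=onz(c,b,.005)
        out.append((r,w[:,:2]))
    return out
E
python3 - <<'E'
from h import *; import pickle
t,s=pickle.load(open("c0.pkl","rb"))
for r,w in boards(t):
    e=[w[(i+1)%4]-w[i] for i in range(4)]; L=[np.linalg.norm(v).round(4) for v in e]
    i=int(np.argmax(L)); a=np.degrees(np.arctan2(e[i][1],e[i][0])); print(r,w.mean(0).round(4),L,a)
cr=lambda l:(np.array(l)+.5)/4-.5+np.array([135,160])
k=onz(t,cr([(88,313)]),.086)[0]; print("knob f",w2f(k),"axis",w2f(onz(t,cr([(125,385)]),.045)[0]))
c=[w2f(p).round(1) for p in onz(t,cr([(75,165),(752,126),(82,235),(754,194)]),.054)]; print("carr",c)
# holes
cb=lambda l:(np.array(l)+.5)/4-.5+np.array([370,165])
for l in([(59,76),(130,171)],[(107,377),(160,485)]): print("holes",onz(t,cb(l),.0025).round(4).tolist())
E
```

```text
((369.0000305175781, 475.0000305175781), (24.73863410949707, 65.96968841552734), 75.96376037597656) [ 0.031  -0.1477] [np.float64(0.1376), np.float64(0.0496), np.float64(0.1369), np.float64(0.0494)] -76.3086223493754
((242.343994140625, 456.02496337890625), (50.635955810546875, 25.633960723876953), 80.90972137451172) [0.0684 0.1167] [np.float64(0.0536), np.float64(0.1024), np.float64(0.0531), np.float64(0.1023)] -169.5517140821697
((483.9918212890625, 364.0902099609375), (28.247150421142578, 23.90143394470215), 5.194429397583008) [ 0.2586 -0.3937] [np.float64(0.0502), np.float64(0.0601), np.float64(0.0502), np.float64(0.0599)] -94.9226623769937
((403.31707763671875, 270.8536682128906), (27.378469467163086, 35.7596321105957), 12.094757080078125) [ 0.4568 -0.2243] [np.float64(0.078), np.float64(0.0594), np.float64(0.0779), np.float64(0.059)] -12.57925906954957
((393.0, 193.5), (35.0, 26.0), 90.0) [ 0.6275 -0.2036] [np.float64(0.0576), np.float64(0.0785), np.float64(0.0571), np.float64(0.0785)] 179.27042147522394
knob f [-56.1421674  157.76868177] axis [-89.72124264 150.14910821]
carr [array([ 28. , 170.8]), array([  26.6, -188.5]), array([ -9.8, 168.2]), array([ -10. , -187.3])]
holes [[0.6501, -0.185, 0.0025], [0.5969, -0.2237, 0.0025]]
holes [[0.483, -0.2098, 0.0025], [0.4243, -0.2379, 0.0025]]
```

```bash
cat >> h.py <<'E'
def st():
    from workcell import bot
    return bot.read_state()
def go(xy,z,alpha_deg,s=None):
    s=s or st(); Rt=R.from_rotvec(s["tcp_rot"]); a=np.radians(alpha_deg)
    Rd=R.from_matrix(np.array([[np.cos(a),np.sin(a),0],[np.sin(a),-np.cos(a),0],[0,0,-1]]))
    d=np.array([xy[0],xy[1],z])-s["tool_pos"]
    print("t",round(s["time"],2),"pos",s["tool_pos"].round(4),"fix",w2f(s["tool_pos"]).round(1),"turn",(Rt.inv()*Rd).as_rotvec().round(4),"shift now",(Rt.inv().apply(d)*1e3).round(1),"shift after turn",(Rd.inv().apply(d)*1e3).round(1),"F",s["wrist_force"].round(1),"w",round(s["width"]*85.4,1))
E
python3 - <<'E'
from h import *
go(f2w(-55,158),.15,3.82); go(f2w(-55,158),.055,3.82)
E
```

```text
t 0.2 pos [ 0.2198 -0.6377  0.2304] fix [-414.  -749.5] turn [-1.400e-03  1.000e-04  2.651e-01] shift now [ 584.3 -781.6   81.6] shift after turn [ 359.  -907.5   80.4] F [ 0.5  0.3 -0.1] w 85.3
t 0.2 pos [ 0.2198 -0.6377  0.2304] fix [-414.  -749.5] turn [-1.400e-03  1.000e-04  2.651e-01] shift now [ 584.2 -781.5  176.6] shift after turn [ 359.  -907.5  175.4] F [ 0.5  0.3 -0.1] w 85.3
```

servo_tool:
  targets: "0 0 0.088 0 0 0 85; 0 0 0.088 0 0 0 85; 0 0 0.088 0 0 0 85; 0 0 0 25 -30 0 85; 0 0 0 25 -30 0 85; 0 0 0 20 -35 0 85; 0 0 0 20 -35 0 85; 0 0 0 20 -35 0 85"

```text
time: 0.87
tool_pos: [0.3189, -0.4678, 0.2264]
tcp_rot: [-3.139, -0.067, 0.005]
wrist_force: [0.8, -0.7, -0.3]
width: 0.992
```

Run:
```python
from h import *
go(f2w(-55,158),.15,3.82)
```

```text
t 0.87 pos [ 0.3189 -0.4678  0.2264] fix [-303.8 -586.6] turn [-0.0019  0.0031 -0.0243] shift now [ 230.9 -750.3   77.1] shift after turn [ 248.8 -744.6   76.4] F [ 0.8 -0.7 -0.3] w 84.7
```

servo_tool:
  targets: "0 0 -0.024 15 -38 0 85; 0 0 0 15 -38 0 85; 0 0 0 15 -38 0 85; 0 0 0 15 -38 0 85; 0 0 0 15 -38 0 85; 0 0 0 13 -38 0 85; 0 0 0 13 -38 0 85; 0 0 0 13 -38 0 85"

```text
time: 1.53
tool_pos: [0.4136, -0.1481, 0.2259]
tcp_rot: [-3.138, -0.101, 0.001]
wrist_force: [0.5, 0.5, 0.7]
width: 0.998
```

servo_tool:
  targets: "0 0 0 13 -38 0 85; 0 0 0 13 -38 0 85; 0 0 0 12 -38 0 85; 0 0 0 12 -38 5 85; 0 0 0 12 -38 5 85; 0 0 0 12 -38 5 85; 0 0 0 12 -38 5 85; 0 0 0 12 -38 5 85"

```text
time: 2.2
tool_pos: [0.4919, 0.1749, 0.2042]
tcp_rot: [-3.139, -0.102, -0.014]
wrist_force: [1.7, -0.8, 0.7]
width: 0.994
```

Run:
```python
from h import *
go(f2w(-55,158),.15,3.82)
```

```text
t 2.2 pos [0.4919 0.1749 0.2042] fix [-88.3  43.2] turn [-0.0009 -0.0092 -0.0019] shift now [  32.6 -114.8   54.6] shift after turn [  33.3 -114.8   54.2] F [ 1.7 -0.8  0.7] w 84.9
```

servo_tool:
  targets: "0 0 0 11 -38 10 85; 0 -0.009 0 11 -38 15 85; 0 0 0 11 -38 15 85; 0 0 0 0 0 14 85; 0 0 0 0 0 0 85"

```text
time: 2.62
tool_pos: [0.5171, 0.2993, 0.1504]
tcp_rot: [-3.135, -0.115, -0.005]
wrist_force: [-0.9, -1.9, -1.3]
width: 0.998
```

Run:
```python
from h import *; from workcell import read_camera
go(f2w(-55,158),.055,3.82)
t=read_camera("top"); s=read_camera("scene")
save(crop(t["image"],115,160,315,300,4),"k1.png"); save(crop(s["image"],290,80,440,220,4),"ks1.png")
p=st()["tool_pos"]; print((proj(t,p)-[115,160])*4,(proj(s,p)-[290,80])*4)
```

```text
t 2.62 pos [0.5171 0.2993 0.1504] fix [-54.9 165.6] turn [-0.004  -0.0033  0.0068] shift now [-0.5  8.  95.3] shift after turn [-0.1  7.6 95.4] F [-0.9 -1.9 -1.3] w 85.2
[[114.63084145 289.40005582]] [[349.90994572 254.34713931]]
```

View pics/k1.png

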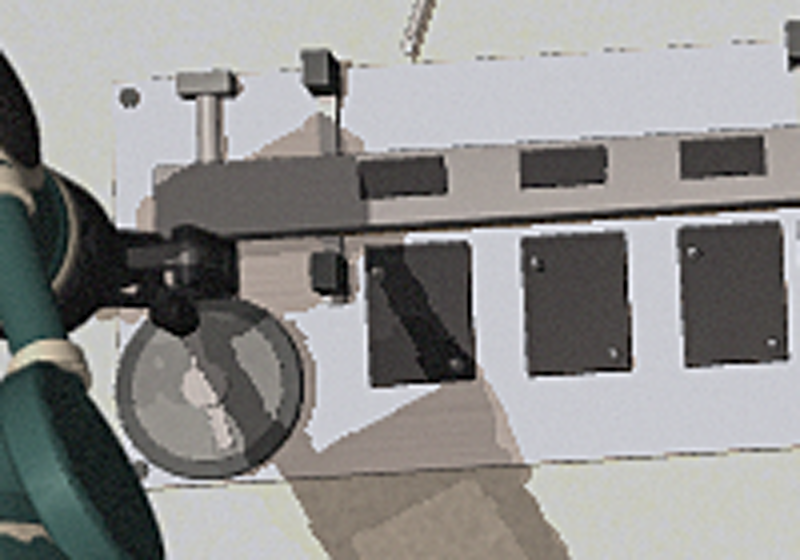

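View pics/ks1.png

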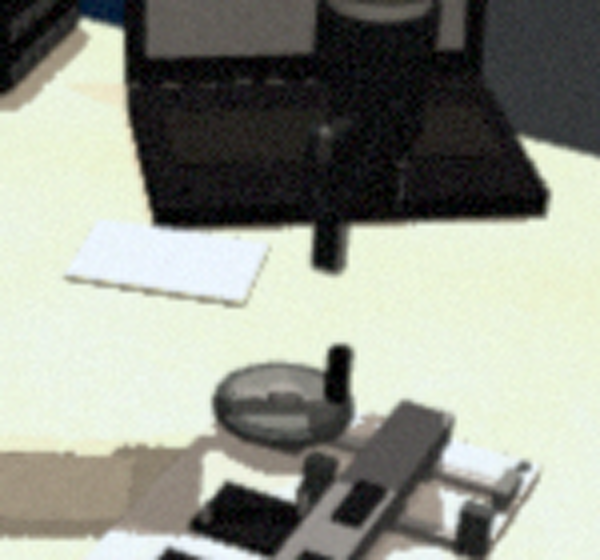

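servo_tool:
  targets: "-0.004 -0.003 0.007 0 8 15 85; 0 0 0 0 0 20 85; 0 0 0 0 0 20 85; 0 0 0 0 0 20 85; 0 0 0 0 0 15 85; 0 0 0 0 0 4 85; 0 0 0 0 0 0 40; 0 0 0 0 0 0 25"
  newtons: 30

```text
time: 3.38
tool_pos: [0.5247, 0.2798, 0.0616]
tcp_rot: [-3.138, -0.08, -0.023]
wrist_force: [-0.3, -0.1, 0.4]
width: 0.748
```

servo_tool:
  targets: "0 0 0 0 0 0 0; 0 0 0 0 0 0 0; 0 0 0 0 0 0 0; 0 0 0 0 0 0 0; 0 0 0 0 0 0 0"

```text
time: 3.8
tool_pos: [0.5277, 0.281, 0.0661]
tcp_rot: [-3.133, -0.076, -0.034]
wrist_force: [0.8, 0.0, -6.7]
width: 0.2
```

Run:
```python
from h import *; from workcell import read_camera
go(f2w(-55,158),.055,3.82)
t=read_camera("top"); s=read_camera("scene")
save(crop(t["image"],115,160,315,300,4),"k2.png"); save(crop(s["image"],290,80,440,220,4),"ks2.png")
```

```text
t 3.8 pos [0.5277 0.281  0.0661] fix [-45.6 146.6] turn [-0.0072 -0.0222 -0.0182] shift now [ -9.9 -11.1  11. ] shift after turn [ -9.4 -11.4  11.1] F [ 0.8  0.  -6.7] w 17.1
```

View pics/ks2.png

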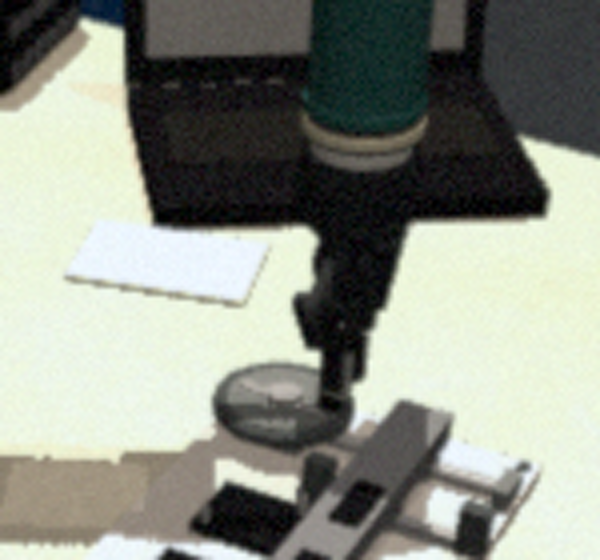

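View pics/k2.png

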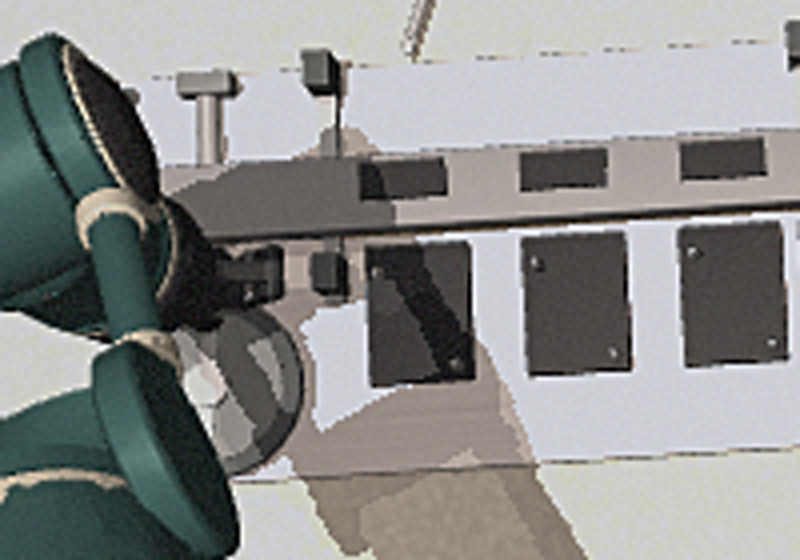

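servo_tool:
  targets: "0 0 0 0 0 0 45; 0 0 0 0 0 0 45; 0 0 0 0 0 0 45; 0 0 0 0 0 0 45"

```text
time: 4.23
tool_pos: [0.5281, 0.2807, 0.067]
tcp_rot: [-3.134, -0.078, -0.035]
wrist_force: [-0.2, 0.3, 0.7]
width: 0.528
```

Run:
```python
from h import *; from workcell import read_camera
go(f2w(-55,158),.055,3.82); print(st()["joint_vel"])
s=read_camera("scene")
save(crop(s["image"],290,80,440,220,4),"ks3.png")
go(f2w(-55,158),.055,3.82); print(st()["joint_vel"])
```

```text
t 4.23 pos [0.5281 0.2807 0.067 ] fix [-45.2 146.4] turn [-0.006  -0.0226 -0.0172] shift now [-10.3 -11.4  11.9] shift after turn [ -9.8 -11.6  12. ] F [-0.2  0.3  0.7] w 45.1
[-0.0001818  -0.00237717 -0.00595495 -0.00278875  0.001459    0.00109248]
t 4.28 pos [0.5282 0.2808 0.0671] fix [-45.1 146.4] turn [-0.0061 -0.0227 -0.0172] shift now [-10.4 -11.3  11.9] shift after turn [ -9.9 -11.6  12.1] F [0.4 0.1 0.1] w 45.0
[-3.42574683e-05 -5.87371842e-04  1.82203103e-03  2.93913235e-03
 -2.12641271e-03 -4.25356159e-04]
```

View pics/ks3.png

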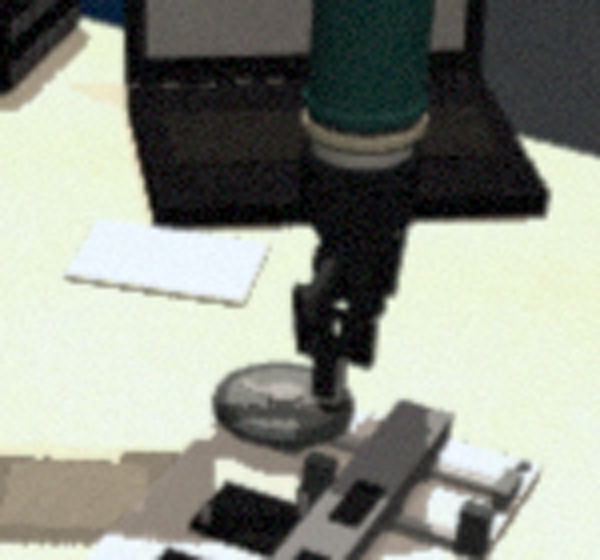

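servo_tool:
  targets: "-0.006 -0.022 -0.017 -4 0 4 45; 0 0 0 -3 0 4 45; 0 0 0 -2 0 4 45; 0 0 0 0 0 2 45; 0 0 0 0 0 0 45"

```text
time: 4.7
tool_pos: [0.5185, 0.2802, 0.0519]
tcp_rot: [3.139, 0.107, -0.002]
wrist_force: [0.4, 0.5, 0.3]
width: 0.528
```

Run:
```python
from h import *; from workcell import read_camera
go(f2w(-54,146.5),.053,3.82); print(st()["joint_vel"].round(3))
```

```text
t 4.7 pos [0.5185 0.2802 0.0519] fix [-54.7 146.4] turn [0.0006 0.0014 0.0017] shift now [ 0.7 -0.1 -1.1] shift after turn [ 0.7 -0.1 -1.1] F [0.4 0.5 0.3] w 45.1
[ 0.002  0.004  0.01  -0.     0.001 -0.001]
```

servo_tool:
  targets: "0 0 0 0 0 0 10; 0 0 0 0 0 0 10; 0 0 0 0 0 0 10; 0 0 0 0 0 0 10; 0 0 0 0 0 0 10"
  newtons: 40

```text
time: 5.12
tool_pos: [0.5179, 0.28, 0.0512]
tcp_rot: [3.139, 0.107, -0.004]
wrist_force: [-0.0, 0.0, -1.1]
width: 0.195
```

Run:
```python
from h import *; from workcell import read_camera
go(f2w(-54,146.5),.053,3.82)
```

```text
t 5.12 pos [0.5179 0.28   0.0512] fix [-55.4 146.3] turn [0.001  0.0027 0.0017] shift now [ 1.4 -0.2 -1.8] shift after turn [ 1.4 -0.2 -1.8] F [-0.   0.  -1.1] w 16.7
```

servo_tool:
  targets: "0 0 0 -0.4 -9.4 0 10; 0 0 0 -2.8 -9 0 10; 0 0 0 -5.1 -7.9 0 10; 0 0 0 -6.9 -6.4 0 10; 0 0 0 -8.3 -4.3 0 10; 0 0 0 -9.2 -2 0 10"

```text
time: 5.62
tool_pos: [0.4847, 0.3171, 0.0512]
tcp_rot: [3.136, 0.106, 0.006]
wrist_force: [3.6, -5.7, -0.8]
width: 0.2
```

```bash
cat >> h.py <<'E'
def wind(step,n,dirn,lead=0,r=36.,xoff=0,yoff=0):
    """dirn +1 ccw(back) ; print rows for n steps from the present measured angle"""
    s=st(); p=w2f(s["tool_pos"])-np.array([-90+xoff,150+yoff]); phi=np.degrees(np.arctan2(p[1],p[0]))
    print("t",round(s["time"],2),"p",p.round(1),"r",np.hypot(*p).round(1),"phi",phi.round(1),"z",s["tool_pos"][2].round(4),"F",s["wrist_force"].round(1),"w",round(s["width"]*85.4,1))
    go(f2w(-90,150)+RM@(p/1e3),.052,3.82,s)
    c=2*r*np.sin(np.radians(step/2)); 
    print("; ".join("%.1f %.1f"%(-dirn*c*np.sin(m),-dirn*c*np.cos(m)) for m in np.radians(phi+lead+dirn*step*(np.arange(n)+.5))))
E
python3 - <<'E'
from h import *
wind(15,8,1)
E
```

```text
t 5.62 p [ 3.9 35.5] r 35.7 phi 83.7 z 0.0512 F [ 3.6 -5.7 -0.8] w 17.1
t 5.62 pos [0.4847 0.3171 0.0512] fix [-86.1 185.5] turn [ 0.004  -0.0039  0.001 ] shift now [ 0.   0.  -0.8] shift after turn [-0.  -0.  -0.8] F [ 3.6 -5.7 -0.8] w 17.1
-9.4 0.2; -9.0 2.6; -8.0 4.9; -6.5 6.8; -4.5 8.2; -2.2 9.1; 0.2 9.4; 2.6 9.0
```

Run:
```python
from h import *
wind(22,8,1)
```

```text
t 5.62 p [ 3.9 35.5] r 35.7 phi 83.7 z 0.0512 F [ 3.6 -5.7 -0.8] w 17.1
t 5.62 pos [0.4847 0.3171 0.0512] fix [-86.1 185.5] turn [ 0.004  -0.0039  0.001 ] shift now [ 0.   0.  -0.8] shift after turn [-0.  -0.  -0.8] F [ 3.6 -5.7 -0.8] w 17.1
-13.7 1.1; -12.3 6.2; -9.1 10.3; -4.6 13.0; 0.6 13.7; 5.7 12.5; 10.0 9.4; 12.8 5.0
```

servo_tool:
  targets: "0 0 0 -13.7 1.1 0 10; 0 0 0 -12.3 6.2 0 10; 0 0 0 -9.1 10.3 0 10; 0 0 0 -4.6 13 0 10; 0 0 0 0.6 13.7 0 10; 0 0 0 5.7 12.5 0 10; 0 0 0 10 9.4 0 10; 0 0 0 12.8 5 0 10"

```text
time: 6.28
tool_pos: [0.4651, 0.2495, 0.0511]
tcp_rot: [-3.137, -0.119, 0.002]
wrist_force: [-9.9, -8.0, 11.9]
width: 0.201
```

Run:
```python
from h import *
wind(22,8,1)
```

```text
t 6.28 p [-20.1 -30.6] r 36.6 phi -123.2 z 0.0511 F [-9.9 -8.  11.9] w 17.2
t 6.28 pos [0.4651 0.2495 0.0511] fix [-110.1  119.4] turn [-0.0023  0.0011  0.0093] shift now [-0.  -0.  -0.9] shift after turn [ 0.   0.  -0.9] F [-9.9 -8.  11.9] w 17.2
12.7 5.2; 13.7 0.1; 12.8 -5.1; 9.9 -9.5; 5.6 -12.5; 0.5 -13.7; -4.6 -12.9; -9.1 -10.2
```

Run:
```python
from h import *
wind(20,8,1,r=39)
```

```text
t 6.28 p [-20.1 -30.6] r 36.6 phi -123.2 z 0.0511 F [-9.9 -8.  11.9] w 17.2
t 6.28 pos [0.4651 0.2495 0.0511] fix [-110.1  119.4] turn [-0.0023  0.0011  0.0093] shift now [-0.  -0.  -0.9] shift after turn [ 0.   0.  -0.9] F [-9.9 -8.  11.9] w 17.2
12.4 5.3; 13.5 0.8; 13.0 -3.9; 10.9 -8.1; 7.4 -11.3; 3.1 -13.2; -1.6 -13.5; -6.1 -12.1
```

servo_tool:
  targets: "0 0 0 12.4 5.3 0 10; 0 0 0 13.5 0.8 0 10; 0 0 0 13 -3.9 0 10; 0 0 0 10.9 -8.1 0 10; 0 0 0 7.4 -11.3 0 10; 0 0 0 3.1 -13.2 0 10; 0 0 0 -1.6 -13.5 0 10; 0 0 0 -6.1 -12.1 0 10"

```text
time: 6.95
tool_pos: [0.5108, 0.3025, 0.0512]
tcp_rot: [3.127, 0.122, -0.009]
wrist_force: [0.9, -4.8, 0.5]
width: 0.196
```

Run:
```python
from h import *
wind(20,8,1,r=39)
```

```text
t 6.95 p [29.  19.2] r 34.8 phi 33.5 z 0.0512 F [ 0.9 -4.8  0.5] w 16.7
t 6.95 pos [0.5108 0.3025 0.0512] fix [-61.  169.2] turn [0.0117 0.0062 0.0111] shift now [-0.   0.  -0.8] shift after turn [ 0.   0.  -0.8] F [ 0.9 -4.8  0.5] w 16.7
-9.3 -9.8; -12.1 -6.0; -13.5 -1.5; -13.2 3.2; -11.3 7.5; -8.0 10.9; -3.8 13.0; 0.8 13.5
```

servo_tool:
  targets: "0.011 0.006 0.011 -9.3 -9.8 0 10; 0 0 0 -12.1 -6 0 10; 0 0 0 -13.5 -1.5 0 10; 0 0 0 -13.2 3.2 0 10; 0 0 0 -11.3 7.5 0 10; 0 0 0 -8 10.9 0 10; 0 0 0 -3.8 13 0 10; 0 0 0 0.8 13.5 0 10"

```text
time: 7.62
tool_pos: [0.4484, 0.268, 0.0513]
tcp_rot: [3.138, 0.122, 0.048]
wrist_force: [10.8, 8.7, -14.4]
width: 0.2
```

Run:
```python
from h import *
wind(20,8,1,r=39)
```

```text
t 7.62 p [-35.5 -11. ] r 37.2 phi -162.8 z 0.0513 F [ 10.8   8.7 -14.4] w 17.1
t 7.62 pos [0.4484 0.268  0.0513] fix [-125.5  139. ] turn [ 0.0023 -0.0302  0.0112] shift now [ 0.   0.  -0.7] shift after turn [-0.  -0.  -0.7] F [ 10.8   8.7 -14.4] w 17.1
6.2 12.0; 9.9 9.2; 12.5 5.2; 13.5 0.7; 12.9 -4.0; 10.8 -8.2; 7.3 -11.4; 3.0 -13.2
```

servo_tool:
  targets: "0.002 -0.03 0.011 6.2 12 0 10; 0 0 0 9.9 9.2 0 10; 0 0 0 12.5 5.2 0 10; 0 0 0 13.5 0.7 0 10; 0 0 0 12.9 -4 0 10; 0 0 0 10.8 -8.2 0 10"

```text
time: 8.12
tool_pos: [0.509, 0.2573, 0.0512]
tcp_rot: [-3.137, -0.103, 0.017]
wrist_force: [-7.6, 1.0, 6.7]
width: 0.198
```

Run:
```python
from h import *
wind(12,8,1,r=39)
```

```text
t 8.12 p [ 24.2 -25.8] r 35.4 phi -46.8 z 0.0512 F [-7.6  1.   6.7] w 16.9
t 8.12 pos [0.509  0.2573 0.0512] fix [-65.8 124.2] turn [-0.0027  0.0106 -0.0013] shift now [-0.  -0.  -0.8] shift after turn [ 0.   0.  -0.8] F [-7.6  1.   6.7] w 16.9
5.3 -6.2; 3.9 -7.1; 2.4 -7.8; 0.7 -8.1; -1.0 -8.1; -2.7 -7.7; -4.2 -7.0; -5.6 -5.9
```

servo_tool:
  targets: "0 0.01 0 5.3 -6.2 0 10; 0 0 0 3.9 -7.1 0 10; 0 0 0 2.4 -7.8 0 10; 0 0 0 0.7 -8 0 10; 0 0 0 0 -6 0 10; 0 0 0 0 -4 0 10"

```text
time: 8.62
tool_pos: [0.5177, 0.2836, 0.0512]
tcp_rot: [3.108, 0.114, -0.025]
wrist_force: [-2.6, -11.9, 6.8]
width: 0.2
```

Run:
```python
from h import *
wind(12,3,1,r=39)
from workcell import read_camera
t=read_camera("top");s=read_camera("scene")
save(crop(t["image"],115,160,315,300,4),"k4.png"); save(crop(s["image"],270,120,440,270,4),"ks4.png")
```

```text
t 8.62 p [34.7 -0.1] r 34.7 phi -0.1 z 0.0512 F [ -2.6 -11.9   6.8] w 17.0
t 8.62 pos [0.5177 0.2836 0.0512] fix [-55.3 149.9] turn [0.0306 0.0173 0.0066] shift now [-0.   0.  -0.8] shift after turn [ 0.   0.  -0.8] F [ -2.6 -11.9   6.8] w 17.0
-0.8 -8.1; -2.5 -7.8; -4.1 -7.1
```

View pics/k4.png

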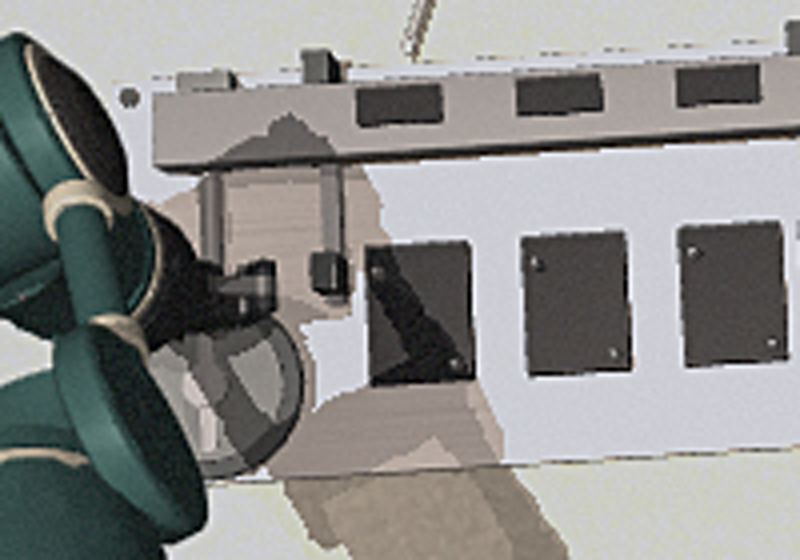

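The carriage now sits against the rear blocks in the top view: its front edge runs from about (153,165) to (800,135) in the crop, and the knob angle reads 0°. I'll release the knob and go for the boards.

servo_tool:
  targets: "0.03 0.017 0.006 0 -1 0 10; 0 0 0 0 0 0 45; 0 0 0 0 0 0 45; 0 0 0 0 0 0 45; 0 0 0 0 0 -15 45; 0 0 0 0 0 -30 45; 0 0 0 0 0 -40 45; 0 0 0 0 0 -35 45"

```text
time: 9.38
tool_pos: [0.5143, 0.282, 0.1634]
tcp_rot: [3.127, 0.107, -0.027]
wrist_force: [1.0, 0.8, 0.2]
width: 0.522
```

Run:
```python
from h import *
import pickle
from workcell import read_camera
t=read_camera("top"); s=read_camera("scene")
pickle.dump((t,s),open("c1.pkl","wb"))
save(crop(t["image"],115,160,315,300,4),"k5.png")
for r,w in boards(t):
    e=[w[(i+1)%4]-w[i] for i in range(4)]; L=[np.linalg.norm(v).round(4) for v in e]
    i=int(np.argmax(L)); a=np.degrees(np.arctan2(e[i][1],e[i][0])); print(np.round(r[0],1),w.mean(0).round(4),L,a)
go((.6275,-.2036),.1,90)
```

```text
[313.7 454.5] [ 0.0719 -0.032 ] [np.float64(0.0409), np.float64(0.156), np.float64(0.0406), np.float64(0.1555)] -118.09547294929325
[484.  364.1] [ 0.2586 -0.3937] [np.float64(0.049), np.float64(0.0615), np.float64(0.049), np.float64(0.0612)] -96.42414079614451
[ 55.4 258. ] [0.4818 0.5315] [np.float64(0.0228), np.float64(0.0853), np.float64(0.0227), np.float64(0.0853)] -165.54092671085922
[108.5 340.9] [0.3139 0.4099] [np.float64(0.2251), np.float64(0.6512), np.float64(0.2121), np.float64(0.6484)] -164.5940634654495
[393.  193.5] [ 0.6275 -0.2036] [np.float64(0.0576), np.float64(0.0785), np.float64(0.0571), np.float64(0.0785)] 179.27042147522394
[ 48.8 186. ] [0.6411 0.5553] [np.float64(0.123), np.float64(0.0414), np.float64(0.1226), np.float64(0.0411)] -58.06342855268217
t 9.48 pos [0.5192 0.2846 0.17  ] fix [-53.8 150.8] turn [ 0.0019  0.0089 -1.5022] shift now [ 74.9 494.   73. ] shift after turn [-488.2  108.3   70. ] F [1.7 0.6 0.4] w 45.1
```

View pics/k5.png

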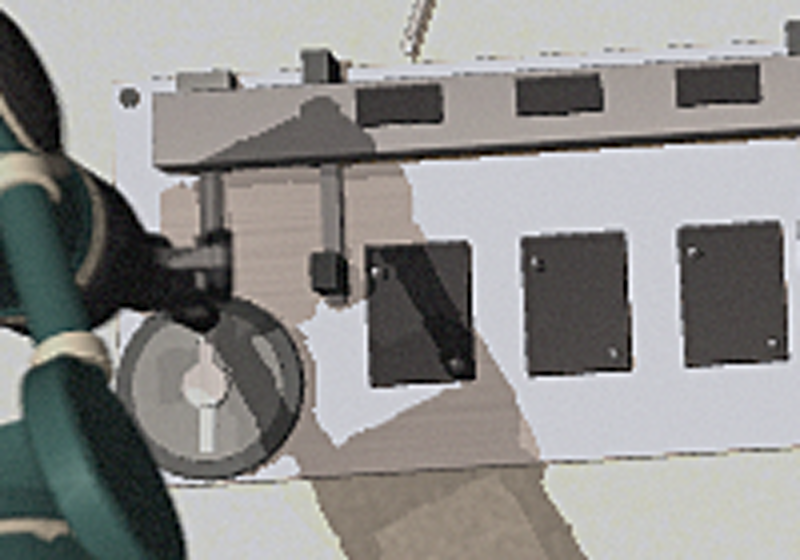

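Run:
```python
from h import *
import pickle
t,s=pickle.load(open("c1.pkl","rb"))
save(crop(t["image"],330,165,500,305,4),"b1.png")
```

```text
(no output)
```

View pics/b1.png

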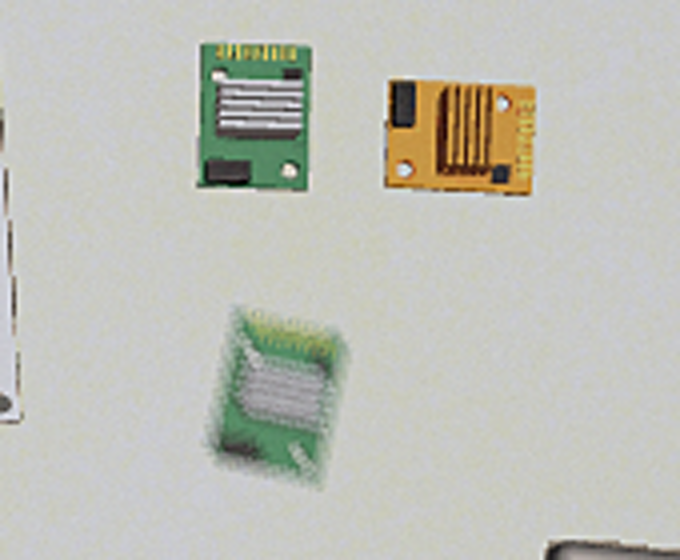

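```bash
cat >> h.py <<'E'
def plan(xy,z,alpha,n,nr=None,grip=45):
    s=st(); Rt=R.from_rotvec(s["tcp_rot"]); a=np.radians(alpha); nr=nr or n
    Rd=R.from_matrix(np.array([[np.cos(a),np.sin(a),0],[np.sin(a),-np.cos(a),0],[0,0,-1]]))
    v=(Rt.inv()*Rd).as_rotvec(); d=(np.array([xy[0],xy[1],z])-s["tool_pos"])*1e3/n
    rows=[]
    for k in range(n):
        w=v/nr if k<nr else v*0
        Rk=Rt*R.from_rotvec(v*min(k,nr)/nr)
        sh=Rk.inv().apply(d); rows.append("%.3f %.3f %.3f %.0f %.0f %.0f %d"%(*w,*sh,grip))
    for i in range(0,n,8): print("; ".join(rows[i:i+8]))
def hole_fit(c,ctr,z0=.0):
    """board pose from its two holes (bench seen through): ctr pixel; returns origin xy, angle"""
    x,y=int(ctr[0]),int(ctr[1]); im=c["image"][y-26:y+26,x-26:x+26]
    u=cv2.resize(im,None,fx=8,fy=8,interpolation=cv2.INTER_CUBIC); h=cv2.cvtColor(u,cv2.COLOR_RGB2HSV)
    g=cv2.inRange(h,(50,80,35),(90,255,255)); k=np.ones((65,65),np.uint8)
    body=cv2.morphologyEx(cv2.copyMakeBorder(g,80,80,80,80,cv2.BORDER_CONSTANT),cv2.MORPH_CLOSE,k)[80:-80,80:-80]
    body=cv2.erode(body,np.ones((13,13),np.uint8))
    m=cv2.inRange(h,(0,0,95),(180,70,255))&body
    n,l,stt,cen=cv2.connectedComponentsWithStats(m)
    for i in range(1,n):
        if stt[i,4]>60: print("blob",(cen[i]/8+[x-26,y-26]-.44).round(2),stt[i,2:5]/8)
    return u,m
def from_holes(c,pf,pr):
    # pf pixel of hole (22,20), pr pixel of hole (-30,-20)
    a,b=onz(c,[pf,pr],.0025)[:,:2]; v=a-b; th=np.arctan2(v[1],v[0])-np.arctan2(40,52)
    o=(a+b)/2+.004*np.array([np.cos(th),np.sin(th)])
    print("board",o.round(4),"deg",np.degrees(th).round(2),"len",np.linalg.norm(v).round(4)); return o,th
E
python3 - <<'E'
from h import *
import pickle
t,s=pickle.load(open("c1.pkl","rb"))
u,m=hole_fit(t,(393,193)); save(np.hstack([u,cv2.cvtColor(m,cv2.COLOR_GRAY2RGB)])[:, :800],"hf.png")
plan((.6275,-.204),.14,90,14,12)
E
```

```text
blob [383.83 183.2 ] [ 3.625  2.5   31.625]
blob [401.77 207.37] [ 4.   3.5 83. ]
0.000 0.001 -0.125 5 35 2 45; 0.000 0.001 -0.125 1 36 2 45; 0.000 0.001 -0.125 -4 36 2 45; 0.000 0.001 -0.125 -8 35 2 45; 0.000 0.001 -0.125 -12 34 2 45; 0.000 0.001 -0.125 -16 32 2 45; 0.000 0.001 -0.125 -20 29 2 45; 0.000 0.001 -0.125 -24 27 2 45
0.000 0.001 -0.125 -27 24 2 45; 0.000 0.001 -0.125 -30 20 2 45; 0.000 0.001 -0.125 -32 16 2 45; 0.000 0.001 -0.125 -34 12 2 45; 0.000 0.000 -0.000 -35 8 2 45; 0.000 0.000 -0.000 -35 8 2 45
```

View pics/hf.png

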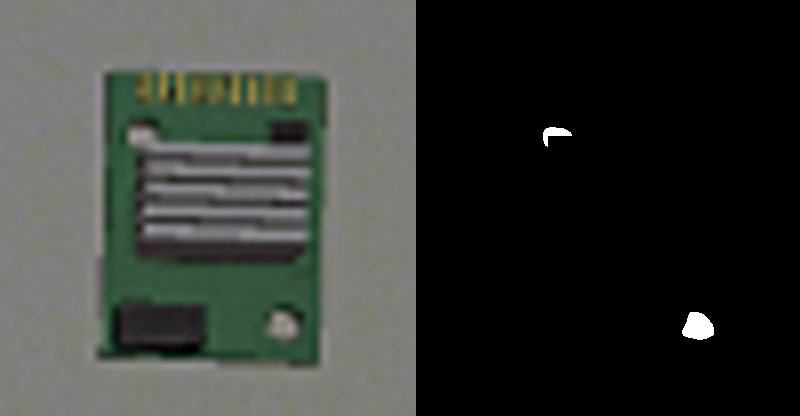

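```bash
cat >> h.py <<'E'
def bfit(c,ctr,prt=True):
    x,y=int(ctr[0]),int(ctr[1]); im=c["image"][y-30:y+30,x-30:x+30]
    u=cv2.resize(im,None,fx=8,fy=8,interpolation=cv2.INTER_CUBIC); h=cv2.cvtColor(u,cv2.COLOR_RGB2HSV)
    g=cv2.inRange(h,(15,75,25),(95,255,255)); k=np.ones((65,65),np.uint8)
    g=cv2.morphologyEx(g,cv2.MORPH_OPEN,np.ones((9,9),np.uint8))
    body=cv2.morphologyEx(cv2.copyMakeBorder(g,80,80,80,80,cv2.BORDER_CONSTANT),cv2.MORPH_CLOSE,k)[80:-80,80:-80]
    k=max(cv2.findContours(body,cv2.RETR_EXTERNAL,cv2.CHAIN_APPROX_NONE)[0],key=cv2.contourArea)
    r=cv2.minAreaRect(cv2.convexHull(k)); b=cv2.boxPoints(r)
    w=onz(c,(b+.5)/8-.5+[x-30,y-30],.005)[:,:2]; e=[w[(i+1)%4]-w[i] for i in range(4)]; L=[np.linalg.norm(v) for v in e]
    i=0 if L[0]>L[1] else 1; v=e[i]*(1 if e[i][0]>0 else -1)
    print("rect board",w.mean(0).round(4),"deg",np.degrees(np.arctan2(v[1],v[0])).round(2),np.round(L,4))
    cv2.drawContours(u,[b.astype(int)],0,(255,0,0),1); return u
E
python3 - <<'E'
from h import *
import pickle
t,s=pickle.load(open("c1.pkl","rb"))
t0,s0=pickle.load(open("c0.pkl","rb"))
u=bfit(t,(393,193)); v=bfit(t0,(403,271)); save(np.hstack([u,v])[:,:800],"bf.png")
q=lambda l:(np.array(l)+.5)/8-.5+[393-26,193-26]
w=onz(t,q([(107,73),(326,77),(98,358),(318,365)]),.005)[:,:2]; print(w,w.mean(0)); 
v=w[0]+w[1]-w[2]-w[3]; print(np.degrees(np.arctan2(v[1],v[0]))); v=w[0]-w[1]+w[2]-w[3]; print(np.degrees(np.arctan2(-v[0],v[1])))
from_holes(t,q([(140,135)])[0],q([(284,325)])[0])
E
```

```text
rect board [ 0.6274 -0.2041] deg -1.73 [0.0795 0.0596 0.0795 0.0591]
rect board [ 0.4574 -0.2242] deg -12.45 [0.0801 0.06   0.0801 0.0595]
[[ 0.66738649 -0.17508417]
 [ 0.66651464 -0.2356724 ]
 [ 0.58744331 -0.17202562]
 [ 0.58574383 -0.23242494]] [ 0.62677207 -0.20380178]
-2.246987383479801
-1.2175182977365158
board [ 0.6279 -0.204 ] deg -1.16 len 0.0661
```

View pics/bf.png

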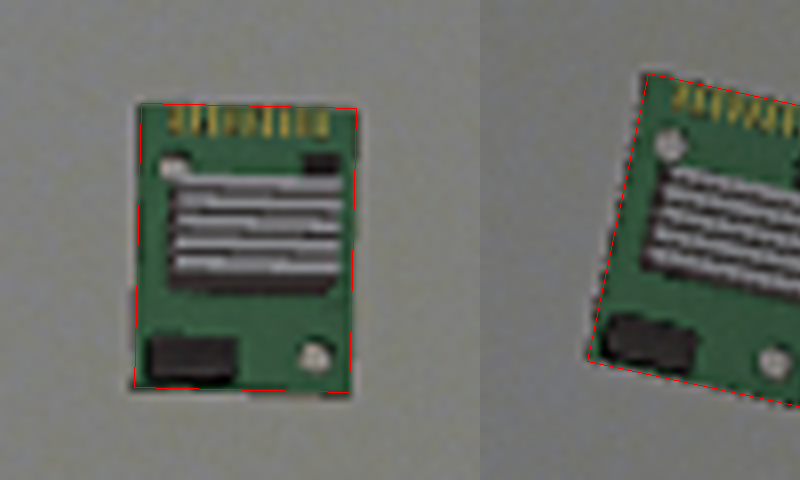

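servo_tool:
  targets: "0 0.001 -0.125 5 35 2 45; 0 0.001 -0.125 1 36 2 45; 0 0.001 -0.125 -4 36 2 45; 0 0.001 -0.125 -8 35 2 45; 0 0.001 -0.125 -12 34 2 45; 0 0.001 -0.125 -16 32 2 45; 0 0.001 -0.125 -20 29 2 45; 0 0.001 -0.125 -24 27 2 45"

```text
time: 10.15
tool_pos: [0.5866, 0.0129, 0.158]
tcp_rot: [2.711, 1.575, 0.022]
wrist_force: [1.4, 0.1, -0.4]
width: 0.531
```

Run:
```python
from h import *
go((.6275,-.204),.1,88.4); plan((.6275,-.204),.12,88.4,7,4)
```

```text
t 10.15 pos [0.5866 0.0129 0.158 ] fix [  -4.6 -124.8] turn [ 0.0144 -0.0062 -0.4904] shift now [-168.7  142.2   58.2] shift after turn [-215.7   46.9   58. ] F [ 1.4  0.1 -0.4] w 45.3
0.004 -0.002 -0.123 -24 20 5 45; 0.004 -0.002 -0.123 -26 17 5 45; 0.004 -0.002 -0.123 -28 14 5 45; 0.004 -0.002 -0.123 -30 10 5 45; 0.000 -0.000 -0.000 -31 7 5 45; 0.000 -0.000 -0.000 -31 7 5 45; 0.000 -0.000 -0.000 -31 7 5 45
```

servo_tool:
  targets: "0.004 -0.002 -0.123 -24 20 5 45; 0.004 -0.002 -0.123 -26 17 5 45; 0.004 -0.002 -0.123 -28 14 5 45; 0.004 -0.002 -0.123 -30 10 5 45; 0 0 0 -31 7 5 45; 0 0 0 -31 7 5 45; 0 0 0 -31 7 5 45; 0 0 0 0 0 0 45"

```text
time: 10.82
tool_pos: [0.6352, -0.2193, 0.1176]
tcp_rot: [2.234, 2.202, -0.006]
wrist_force: [1.0, 0.7, 0.3]
width: 0.528
```

Run:
```python
from h import *
go((.6275,-.204),.018,88.4)
```

```text
t 10.82 pos [ 0.6352 -0.2193  0.1176] fix [  28.4 -359.6] turn [0.0011 0.006  0.0138] shift now [15.7 -8.  99.5] shift after turn [15.  -8.1 99.6] F [1.  0.7 0.3] w 45.1
```

servo_tool:
  targets: "0 0.006 0.014 8 -4 12 45; 0 0 0 6 -3 12 45; 0 0 0 1 -1 12 45; 0 0 0 0 0 12 45; 0 0 0 0 0 0 45"

```text
time: 11.23
tool_pos: [0.6261, -0.1998, 0.0617]
tcp_rot: [-2.251, -2.186, -0.0]
wrist_force: [-1.3, 0.9, -0.7]
width: 0.528
```

Run:
```python
from h import *
go((.6275,-.204),.018,88.4); print(st()["joint_vel"].round(3))
```

```text
t 11.23 pos [ 0.6261 -0.1998  0.0617] fix [  20.6 -339.6] turn [-0.0024 -0.0026 -0.0014] shift now [-4.3  1.7 43.7] shift after turn [-4.2  1.6 43.7] F [-1.3  0.9 -0.7] w 45.1
[ 0.025 -0.013  0.018  0.004  0.01   0.004]
```

servo_tool:
  targets: "0 0 0 -3 1 6 45; 0 0 0 -1 0.5 8 45; 0 0 0 0 0 8 45; 0 0 0 0 0 8 45; 0 0 0 0 0 6 45; 0 0 0 0 0 4 45; 0 0 0 0 0 2 45; 0 0 0 0 0 0 45"

```text
time: 11.9
tool_pos: [0.6271, -0.2007, 0.0142]
tcp_rot: [-2.246, -2.19, 0.001]
wrist_force: [-0.7, 0.3, -0.1]
width: 0.527
```

Run:
```python
from h import *
go((.6275,-.204),.018,88.4); print(st()["joint_vel"].round(3))
```

```text
t 11.9 pos [ 0.6271 -0.2007  0.0142] fix [  21.6 -340.6] turn [-0.0038 -0.0031  0.0028] shift now [-3.3  0.4 -3.9] shift after turn [-3.3  0.5 -3.8] F [-0.7  0.3 -0.1] w 45.0
[-0.001  0.004 -0.002 -0.002  0.001  0.   ]
```

servo_tool:
  targets: "-0.004 -0.003 0.003 -2 0.3 -2 45; 0 0 0 -1.5 0 -1.5 45; 0 0 0 0 0 0 45"

```text
time: 12.15
tool_pos: [0.6278, -0.2049, 0.0185]
tcp_rot: [2.252, 2.188, 0.001]
wrist_force: [-0.4, 0.3, -0.5]
width: 0.527
```

Run:
```python
from h import *
go((.6275,-.204),.018,88.4); print(st()["joint_vel"].round(3))
```

```text
t 12.15 pos [ 0.6278 -0.2049  0.0185] fix [  22.  -344.8] turn [ 0.0014  0.0006 -0.0007] shift now [ 0.9 -0.4  0.5] shift after turn [ 0.9 -0.4  0.5] F [-0.4  0.3 -0.5] w 45.0
[-0.    -0.007 -0.003  0.002 -0.004  0.003]
```

servo_tool:
  targets: "0 0 0 0.9 -0.3 0.3 45; 0 0 0 0 0 0 15; 0 0 0 0 0 0 15; 0 0 0 0 0 0 15; 0 0 0 0 0 0 15; 0 0 0 0 0 0 15"
  newtons: 60

```text
time: 12.65
tool_pos: [0.6286, -0.2047, 0.0202]
tcp_rot: [2.25, 2.186, 0.003]
wrist_force: [-0.3, 0.0, -1.1]
width: 0.29
```

Run:
```python
from h import *
go((.6275,-.204),.018,88.4); print(st()["joint_vel"].round(3))
```

```text
t 12.65 pos [ 0.6286 -0.2047  0.0202] fix [  22.8 -344.6] turn [ 0.0044  0.0016 -0.0012] shift now [ 0.6 -1.1  2.2] shift after turn [ 0.6 -1.1  2.2] F [-0.3  0.  -1.1] w 24.8
[0.003 0.005 0.005 0.    0.    0.   ]
```

servo_tool:
  targets: "0 0 0 0 0 -8 15; 0 0 0 0 0 -16 15; 0 0 0 0 0 -25 15; 0 0 0 0 0 -25 15; 0 0 0 0 0 -16 15; 0 0 0 0 0 0 15"

```text
time: 13.15
tool_pos: [0.6243, -0.2028, 0.1104]
tcp_rot: [-2.249, -2.185, 0.004]
wrist_force: [1.2, 0.1, -0.1]
width: 0.285
```

Run:
```python
from h import *
from workcell import read_camera
s=read_camera("scene"); t=read_camera("top")
save(crop(s["image"],200,210,400,360,4),"g1.png"); save(crop(t["image"],330,150,530,300,4),"g1t.png")
go(f2w(-55,-45.7),.1,93.82); plan(f2w(-55,-45.7),.12,93.82,10,4,15); print(st()["width"]*85.4)
```

```text
t 13.25 pos [ 0.6227 -0.2023  0.1071] fix [  17.  -341.9] turn [-0.0095 -0.0037 -0.0956] shift now [287.9 -99.9   9. ] shift after turn [296.2 -72.    7.1] F [ 0.   0.1 -1.6] w 24.2
-0.002 -0.001 -0.024 29 -10 -1 15; -0.002 -0.001 -0.024 29 -9 -1 15; -0.002 -0.001 -0.024 29 -9 -1 15; -0.002 -0.001 -0.024 29 -8 -1 15; -0.000 -0.000 -0.000 30 -7 -1 15; -0.000 -0.000 -0.000 30 -7 -1 15; -0.000 -0.000 -0.000 30 -7 -1 15; -0.000 -0.000 -0.000 30 -7 -1 15
-0.000 -0.000 -0.000 30 -7 -1 15; -0.000 -0.000 -0.000 30 -7 -1 15
24.227802935899124
```

View pics/g1.png

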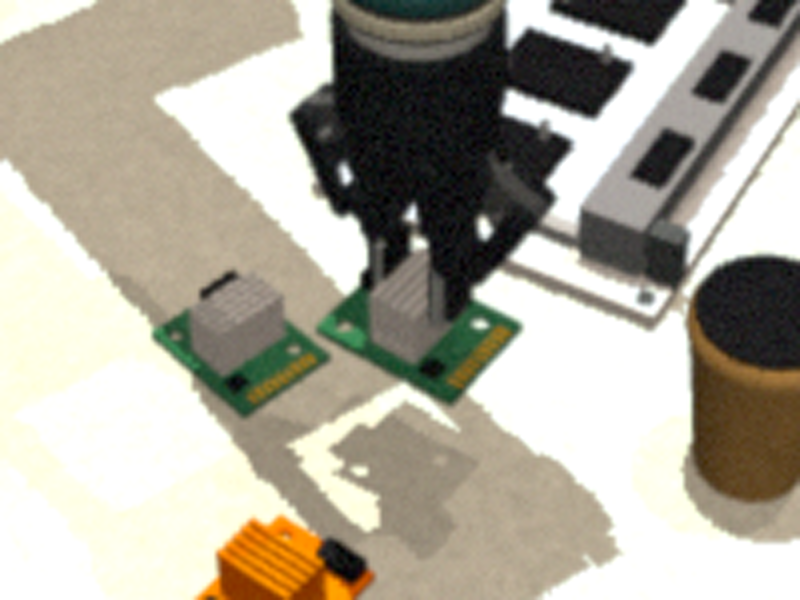

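View pics/g1t.png

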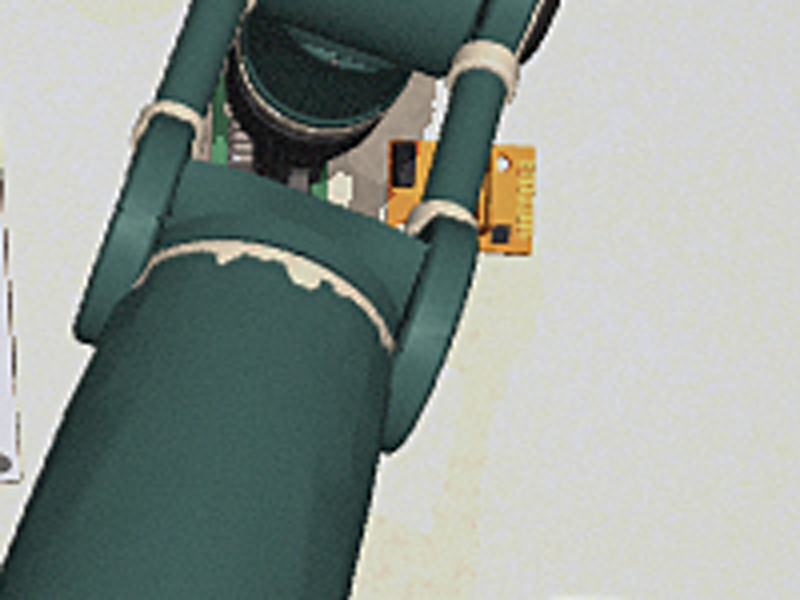

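The scene view shows the board level in the jaws, gold edge ahead at (480,355), with the other board still on the bench at (240,345). Moving to bay 2.

servo_tool:
  targets: "-0.002 0 -0.024 29 -10 -1 15; -0.002 0 -0.024 29 -9 -1 15; -0.002 0 -0.024 29 -9 -1 15; -0.002 0 -0.024 29 -8 -1 15; 0 0 0 30 -7 -1 15; 0 0 0 30 -7 -1 15; 0 0 0 30 -7 -1 15; 0 0 0 25 -6 -1 15"

```text
time: 13.92
tool_pos: [0.5397, 0.0299, 0.1016]
tcp_rot: [-2.139, -2.276, 0.018]
wrist_force: [0.7, 0.4, -1.8]
width: 0.291
```

Run:
```python
from h import *
go(f2w(-55,-45.7),.1,93.82)
```

```text
t 13.92 pos [0.5397 0.0299 0.1016] fix [ -50.3 -104.6] turn [-0.021  -0.0057 -0.0046] shift now [58.9 -5.   2.1] shift after turn [58.9 -4.7  1.6] F [ 0.7  0.4 -1.8] w 24.9
```

servo_tool:
  targets: "-0.02 -0.005 -0.005 18 -2 0 15; 0 0 0 16 -2 0 15; 0 0 0 12 -1 0 15; 0 0 0 8 0 0 15; 0 0 0 3 0 0 15; 0 0 0 0 0 0 15"

```text
time: 14.42
tool_pos: [0.5188, 0.0939, 0.0909]
tcp_rot: [-2.128, -2.291, 0.021]
wrist_force: [-0.3, -0.7, -1.2]
width: 0.287
```

Run:
```python
from h import *
go(f2w(-55,-45.7),.075,93.82)
```

```text
t 14.42 pos [0.5188 0.0939 0.0909] fix [-66.9 -39.5] turn [-0.0201 -0.0014  0.0073] shift now [-6.3 12.1 15.6] shift after turn [-6.2 11.9 15.9] F [-0.3 -0.7 -1.2] w 24.5
```

servo_tool:
  targets: "-0.01 0 0.004 -3 6 3 15; -0.01 0 0.003 -2 4 2 15; 0 0 0 -1 2 0 15; 0 0 0 0 0 0 15; 0 0 0 0 0 0 15"

```text
time: 14.83
tool_pos: [0.5326, 0.0851, 0.0834]
tcp_rot: [-2.15, -2.291, 0.0]
wrist_force: [-0.1, -0.4, -1.5]
width: 0.286
```

Run:
```python
from h import *
go(f2w(-55,-45.7),.075,93.82)
from workcell import read_camera
s=read_camera("scene"); t=read_camera("top")
save(crop(s["image"],260,150,440,285,4),"g2.png"); save(crop(t["image"],180,160,340,280,5),"g2t.png")
go(f2w(-55,-45.7),.075,93.82)
```

```text
t 14.83 pos [0.5326 0.0851 0.0834] fix [-53.7 -49.1] turn [-0.0003 -0.     -0.0032] shift now [ 3.4 -1.3  8.4] shift after turn [ 3.4 -1.3  8.4] F [-0.1 -0.4 -1.5] w 24.5
t 14.93 pos [0.5326 0.0853 0.0836] fix [-53.7 -48.9] turn [ 0.0001 -0.0001 -0.0029] shift now [ 3.2 -1.3  8.6] shift after turn [ 3.2 -1.3  8.6] F [-0.1  0.6 -0.9] w 24.4
```

View pics/g2.png

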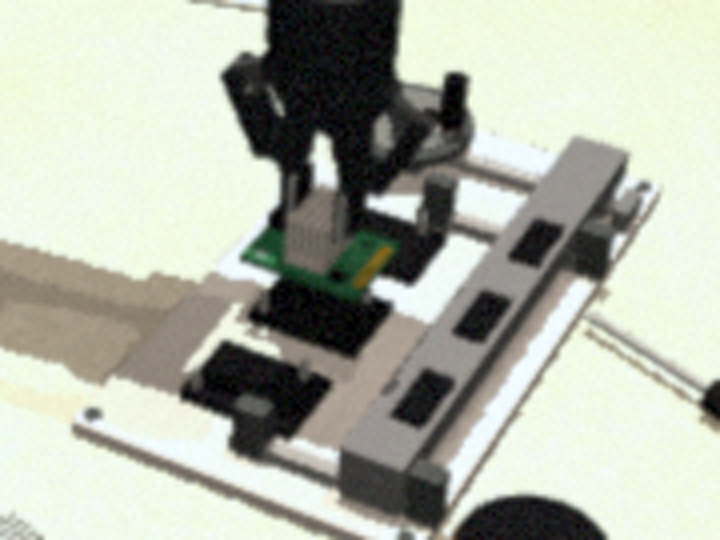

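View pics/g2t.png

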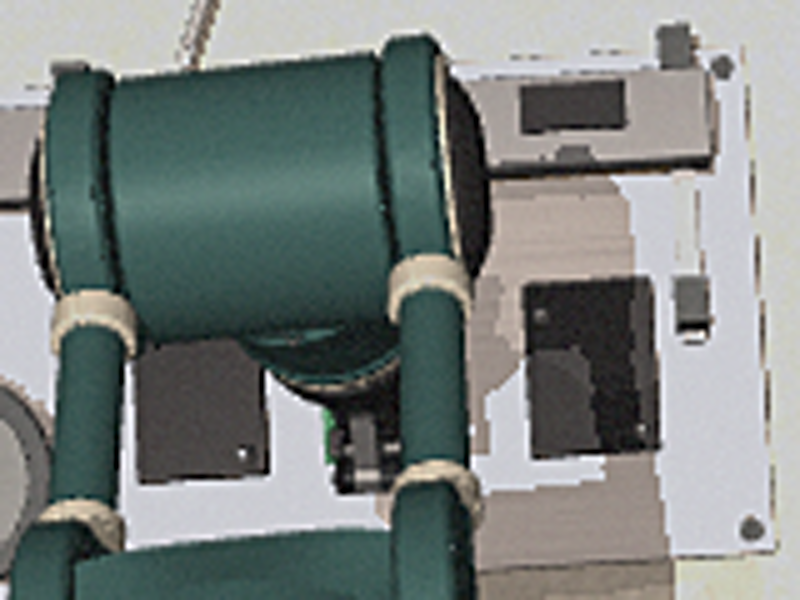

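Run:
```python
from h import *
from workcell import read_camera
s=read_camera("scene"); 
q=st(); Rt=R.from_rotvec(q["tcp_rot"])
save(crop(s["image"],310,185,375,235,12),"g3.png")
T=lambda P:((proj(s,P)-[260,150])*4).round(0).tolist()
print("plate",T([[*f2w(-140,-205),.012],[*f2w(85,205),.012],[*f2w(-140,-205),0]]))
print("bolts",T([[*f2w(75,-195),.012],[*f2w(-130,-195),.012],[*f2w(75,195),.012]]))
# board corners: board frame: x->tool y, y-> tool x, z-> -tool z ; origin at tool (0.7,0,20.2)
def bc(x,y,z): return q["tool_pos"]+Rt.apply(np.array([.7+y,x,20.2-z])/1e3)
C=np.array([bc(x,y,5) for x,y in((-40,-30),(40,-30),(40,30),(-40,30))])
print("board top TCP-based",T(C), ((proj(s,C)-[310,185])*12).round(0).tolist())
```

```text
plate [[63.0, 415.0], [657.0, 181.0], [63.0, 430.0]]
bolts [[398.0, 535.0], [86.0, 411.0], [638.0, 184.0]]
board top TCP-based [[236.0, 251.0], [354.0, 292.0], [397.0, 239.0], [282.0, 201.0]] [[108.0, 332.0], [461.0, 455.0], [591.0, 298.0], [247.0, 183.0]]
```

View pics/g3.png

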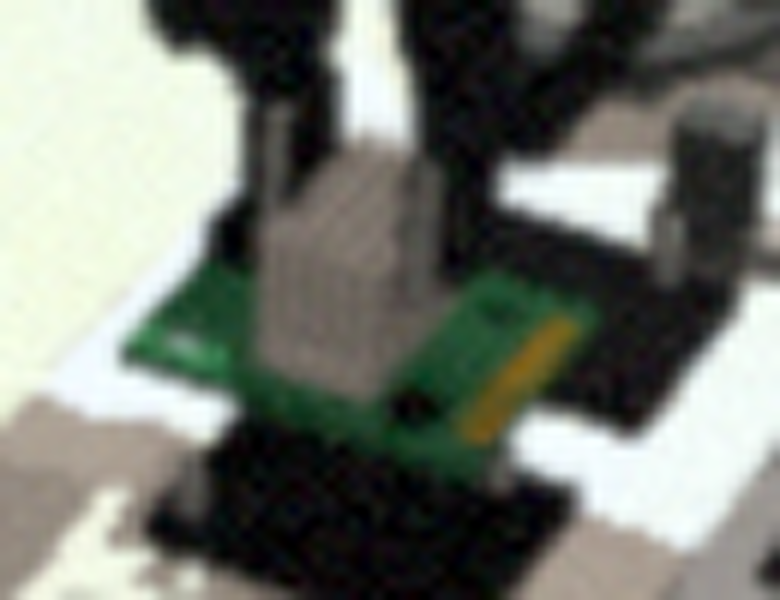

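servo_tool:
  targets: "0 0 -0.003 2 -0.8 2 15; 0 0 0 1.2 -0.5 2 15; 0 0 0 0 0 2 15; 0 0 0 0 0 1 15; 0 0 0 0 0 0 15"

```text
time: 15.4
tool_pos: [0.531, 0.0891, 0.0765]
tcp_rot: [2.145, 2.295, 0.002]
wrist_force: [-0.3, -0.3, -2.0]
width: 0.283
```

Run:
```python
from h import *
go(f2w(-55,-45.7),.065,93.82)
```

```text
t 15.4 pos [0.531  0.0891 0.0765] fix [-55.1 -45. ] turn [ 0.001  -0.0004  0.0007] shift now [-0.7  0.  11.5] shift after turn [-0.7  0.1 11.5] F [-0.3 -0.3 -2. ] w 24.1
```

servo_tool:
  targets: "0 0 0 -0.7 0 2 15; 0 0 0 0 0 3 15; 0 0 0 0 0 3 15; 0 0 0 0 0 3 15; 0 0 0 0 0 3 15; 0 0 0 0 0 2 15; 0 0 0 0 0 0 15"

```text
time: 15.98
tool_pos: [0.5307, 0.0885, 0.0585]
tcp_rot: [2.145, 2.295, 0.001]
wrist_force: [-0.8, 0.6, -1.7]
width: 0.287
```

Run:
```python
from h import *
go(f2w(-55,-45.7),.040,93.82)
```

```text
t 15.98 pos [0.5307 0.0885 0.0585] fix [-55.3 -45.6] turn [ 0.0005 -0.0003  0.0012] shift now [-0.1  0.3 18.5] shift after turn [-0.1  0.3 18.5] F [-0.8  0.6 -1.7] w 24.5
```

Underside is about 3 mm above the pin tips. I'll lower gently and watch the force.

servo_tool:
  targets: "0 0 0 0 0.3 2 15; 0 0 0 0 0 2 15; 0 0 0 0 0 2 15; 0 0 0 0 0 2 15; 0 0 0 0 0 0 15"

```text
time: 16.4
tool_pos: [0.5315, 0.0886, 0.0497]
tcp_rot: [2.145, 2.295, 0.002]
wrist_force: [-0.3, 0.4, -1.1]
width: 0.291
```

Run:
```python
from h import *
go(f2w(-55,-45.7),.040,93.82)
```

```text
t 16.4 pos [0.5315 0.0886 0.0497] fix [-54.6 -45.6] turn [ 0.0011 -0.0005  0.001 ] shift now [-0.1 -0.4  9.7] shift after turn [-0.1 -0.4  9.7] F [-0.3  0.4 -1.1] w 24.8
```

servo_tool:
  targets: "0 0 0 0 -0.4 2 15; 0 0 0 0 0 2 15; 0 0 0 0 0 2 15; 0 0 0 0 0 1.5 15; 0 0 0 0 0 1 15; 0 0 0 0 0 0 15"

```text
time: 16.9
tool_pos: [0.5319, 0.0888, 0.0408]
tcp_rot: [2.144, 2.294, 0.004]
wrist_force: [0.0, 0.5, -0.5]
width: 0.288
```

Run:
```python
from h import *
go(f2w(-55,-45.7),.040,93.82)
```

```text
t 16.9 pos [0.5319 0.0888 0.0408] fix [-54.2 -45.4] turn [ 0.0028 -0.0007  0.001 ] shift now [-0.3 -0.8  0.8] shift after turn [-0.3 -0.8  0.8] F [ 0.   0.5 -0.5] w 24.6
```

servo_tool:
  targets: "0 0 0 0 -0.5 1 15; 0 0 0 0 0 1 15; 0 0 0 0 0 1 15; 0 0 0 0 0 0 15"

```text
time: 17.23
tool_pos: [0.5318, 0.0889, 0.0405]
tcp_rot: [2.144, 2.294, 0.004]
wrist_force: [-0.6, 0.6, -2.3]
width: 0.286
```

Run:
```python
from h import *
go(f2w(-55,-45.7),.040,93.82)
```

```text
t 17.23 pos [0.5318 0.0889 0.0405] fix [-54.2 -45.3] turn [ 0.0029 -0.0006  0.0012] shift now [-0.4 -0.8  0.5] shift after turn [-0.4 -0.8  0.5] F [-0.6  0.6 -2.3] w 24.5
```

servo_tool:
  targets: "0 0 0 0 0 0 45; 0 0 0 0 0 0 45; 0 0 0 0 0 0 45; 0 0 0 0 0 -8 45; 0 0 0 0 0 -16 45; 0 0 0 0 0 -25 45; 0 0 0 0 0 -35 45; 0 0 0 0 0 -20 45"

```text
time: 17.9
tool_pos: [0.5264, 0.088, 0.1432]
tcp_rot: [-2.14, -2.29, 0.013]
wrist_force: [1.6, 0.0, 0.5]
width: 0.528
```

Run:
```python
from h import *
from workcell import read_camera
import pickle
s=read_camera("scene"); t=read_camera("top"); pickle.dump((t,s),open("c2.pkl","wb"))
save(crop(s["image"],260,150,440,285,4),"g4.png"); save(crop(t["image"],280,160,480,310,4),"g4t.png")
```

```text
(no output)
```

View pics/g4.png

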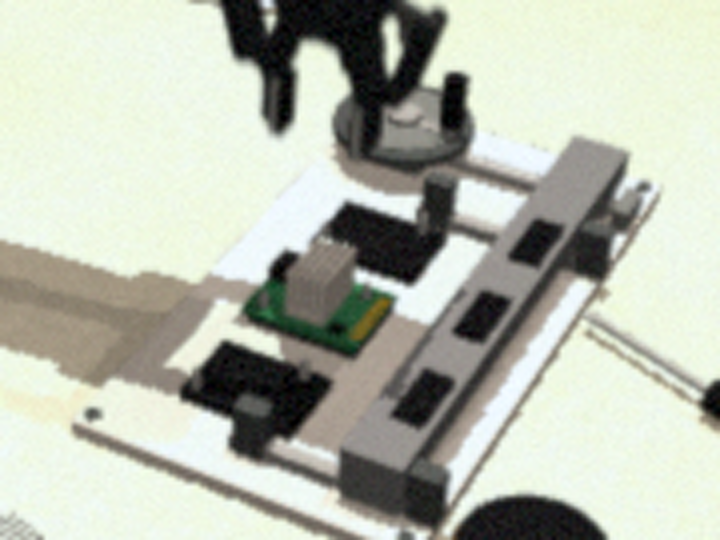

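View pics/g4t.png

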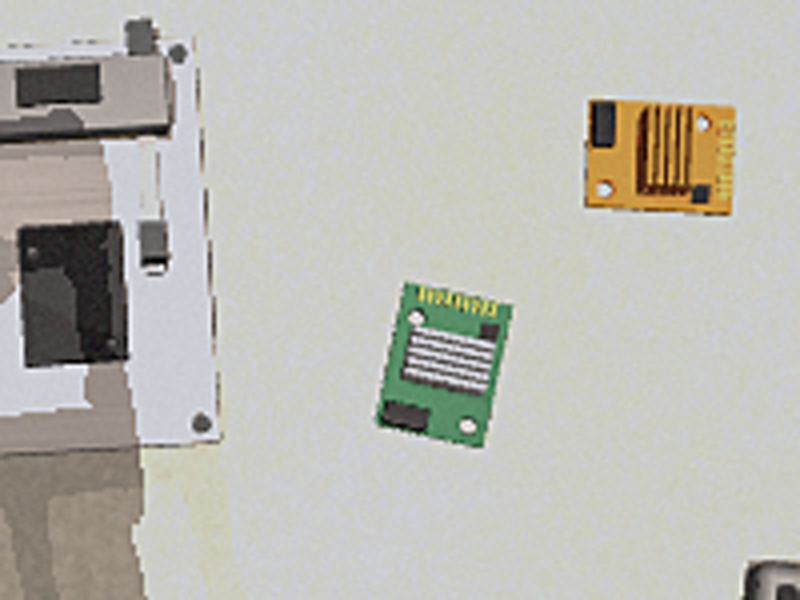

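Scene view: board A is seated on bay 2, with its pins showing through the plate near (262,300) and (367,290). Board B has been knocked to about (392,252) in the top image and is clear of everything.

Run:
```python
from h import *
import pickle
t,s=pickle.load(open("c2.pkl","rb"))
u=bfit(t,(391,251)); save(u,"bf2.png"); hole_fit(t,(391,251))
q=lambda l:(np.array(l)+.5)/4-.5+[280,160]
from_holes(t,q([(416,317)])[0],q([(468,426)])[0])
print(w2f(st()["tool_pos"]))
```

```text
rect board [ 0.5004 -0.197 ] deg -12.55 [0.0803 0.0598 0.0802 0.0594]
blob [383.52 239.31] [ 4.25   3.875 87.   ]
blob [396.45 266.12] [ 4.25  3.25 86.25]
board [ 0.5009 -0.1971] deg -12.58 len 0.0658
[-57.52448498 -45.71495615]
```

View pics/bf2.png

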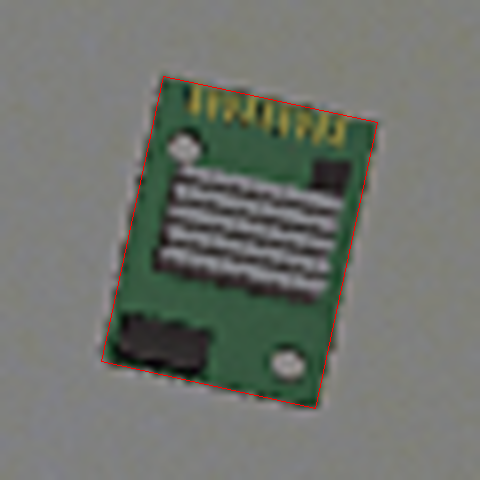

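Run:
```python
from h import *
plan((.5014,-.1971),.10,77.45,11,6)
```

```text
-0.001 0.000 0.048 -26 -4 4 45; -0.001 0.000 0.048 -26 -3 4 45; -0.001 0.000 0.048 -26 -2 4 45; -0.001 0.000 0.048 -26 -0 4 45; -0.001 0.000 0.048 -26 1 4 45; -0.001 0.000 0.048 -26 2 4 45; -0.000 0.000 0.000 -26 3 4 45; -0.000 0.000 0.000 -26 3 4 45
-0.000 0.000 0.000 -26 3 4 45; -0.000 0.000 0.000 -26 3 4 45; -0.000 0.000 0.000 -26 3 4 45
```

servo_tool:
  targets: "0 0 0.048 -26 -4 4 45; 0 0 0.048 -26 -3 4 45; 0 0 0.048 -26 -2 4 45; 0 0 0.048 -26 0 4 45; 0 0 0.048 -26 1 4 45; 0 0 0.048 -26 2 4 45; 0 0 0 -26 3 4 45; 0 0 0 -26 3 4 45"

```text
time: 18.67
tool_pos: [0.5069, -0.122, 0.1109]
tcp_rot: [-2.454, -1.955, 0.001]
wrist_force: [0.1, -0.4, 0.6]
width: 0.527
```

servo_tool:
  targets: "0 0 0 -26 3 4 45; 0 0 0 -22 3 4 45; 0 0 0 -12 2 4 45; 0 0 0 -5 1 4 45; 0 0 0 0 0 4 45; 0 0 0 0 0 0 45"

```text
time: 19.17
tool_pos: [0.4959, -0.1931, 0.0845]
tcp_rot: [-2.455, -1.943, 0.007]
wrist_force: [-0.1, 0.7, 0.3]
width: 0.527
```

Run:
```python
from h import *
go((.5014,-.1971),.06,77.45)
```

```text
t 19.17 pos [ 0.4959 -0.1931  0.0845] fix [-108.8 -324.2] turn [-0.0109 -0.0031 -0.0128] shift now [-2.7  6.5 24.4] shift after turn [-2.7  6.2 24.5] F [-0.1  0.7  0.3] w 45.0
```

servo_tool:
  targets: "-0.01 -0.003 -0.012 -1.5 4 5 45; 0 0 0 -1 2 6 45; 0 0 0 0 0 6 45; 0 0 0 0 0 5 45; 0 0 0 0 0 3 45; 0 0 0 0 0 0 45"

```text
time: 19.67
tool_pos: [0.5023, -0.1922, 0.0562]
tcp_rot: [-2.444, -1.972, -0.001]
wrist_force: [-0.8, -0.3, -0.8]
width: 0.523
```

Run:
```python
from h import *
go((.5014,-.1971),.02,77.45)
```

```text
t 19.67 pos [ 0.5023 -0.1922  0.0562] fix [-102.4 -323.8] turn [-0.001  -0.0013  0.0062] shift now [-5.   0.2 36.2] shift after turn [-4.9  0.2 36.2] F [-0.8 -0.3 -0.8] w 44.6
```

servo_tool:
  targets: "0 0 0.006 -3 0 4 45; 0 0 0 -2 0 5 45; 0 0 0 0 0 6 45; 0 0 0 0 0 6 45; 0 0 0 0 0 5 45; 0 0 0 0 0 3 45; 0 0 0 0 0 1 45; 0 0 0 0 0 0 45"

```text
time: 20.33
tool_pos: [0.501, -0.1974, 0.0228]
tcp_rot: [-2.45, -1.964, -0.0]
wrist_force: [-0.6, 1.0, -0.6]
width: 0.529
```

Run:
```python
from h import *
go((.5014,-.1971),.02,77.45)
```

```text
t 20.33 pos [ 0.501  -0.1974  0.0228] fix [-104.  -328.9] turn [-0.0013 -0.0013 -0.0005] shift now [0.4 0.3 2.8] shift after turn [0.4 0.3 2.8] F [-0.6  1.  -0.6] w 45.2
```

servo_tool:
  targets: "0 0 0 0.4 0.3 2 45; 0 0 0 0 0 1.5 45; 0 0 0 0 0 0 15; 0 0 0 0 0 0 15; 0 0 0 0 0 0 15; 0 0 0 0 0 0 15; 0 0 0 0 0 0 15; 0 0 0 0 0 0 15"
  newtons: 60

```text
time: 21.0
tool_pos: [0.5019, -0.1972, 0.0195]
tcp_rot: [-2.45, -1.964, -0.001]
wrist_force: [0.3, 0.4, -0.1]
width: 0.287
```

Run:
```python
from h import *
go((.5014,-.1971),.02,77.45)
```

```text
t 21.0 pos [ 0.5019 -0.1972  0.0195] fix [-103.1 -328.7] turn [-0.0003 -0.0012 -0.0003] shift now [-0.  -0.5 -0.5] shift after turn [-0.  -0.5 -0.5] F [ 0.3  0.4 -0.1] w 24.5
```

servo_tool:
  targets: "0 0 0 0 0 -8 15; 0 0 0 0 0 -16 15; 0 0 0 0 0 -25 15; 0 0 0 0 0 -30 15; 0 0 0 0 0 -20 15; 0 0 0 0 0 -5 15"

```text
time: 21.5
tool_pos: [0.4973, -0.1952, 0.1246]
tcp_rot: [-2.442, -1.957, 0.008]
wrist_force: [1.0, 0.1, -1.5]
width: 0.287
```

Run:
```python
from h import *
plan(f2w(-54.3,-130.1),.12,93.82,8,5,15)
```

```text
-0.002 -0.001 -0.057 25 -1 1 15; -0.002 -0.001 -0.057 25 1 1 15; -0.002 -0.001 -0.057 25 2 1 15; -0.002 -0.001 -0.057 25 4 1 15; -0.002 -0.001 -0.057 25 5 1 15; -0.000 -0.000 -0.000 25 7 1 15; -0.000 -0.000 -0.000 25 7 1 15; -0.000 -0.000 -0.000 25 7 1 15
```

servo_tool:
  targets: "-0.002 0 -0.057 25 -1 -1 15; -0.002 0 -0.057 25 1 -1 15; -0.002 0 -0.057 25 2 -1 15; -0.002 0 -0.057 25 4 -1 15; -0.002 0 -0.057 25 5 0 15; 0 0 0 25 7 0 15; 0 0 0 18 7 0 15; 0 0 0 10 6 0 15"

```text
time: 22.17
tool_pos: [0.5371, -0.0137, 0.1302]
tcp_rot: [2.138, 2.301, 0.005]
wrist_force: [-0.1, 0.2, -1.7]
width: 0.289
```

servo_tool:
  targets: "0 0 0 5 3 0 15; 0 0 0 0 0 0 15; 0 0 0 0 0 0 15"

```text
time: 22.42
tool_pos: [0.5397, -0.0065, 0.1287]
tcp_rot: [-2.133, -2.304, -0.002]
wrist_force: [-0.2, -0.7, -2.2]
width: 0.287
```

Run:
```python
from h import *
go(f2w(-54.3,-130.1),.08,93.82)
```

```text
t 22.42 pos [ 0.5397 -0.0065  0.1287] fix [ -52.8 -141. ] turn [ 0.0002 -0.0019  0.0104] shift now [10.8 -1.4 48.7] shift after turn [10.9 -1.5 48.7] F [-0.2 -0.7 -2.2] w 24.5
```

servo_tool:
  targets: "0 -0.002 0.01 5 -0.8 5 15; 0 0 0 4 -0.4 7 15; 0 0 0 2 0 8 15; 0 0 0 0 0 8 15; 0 0 0 0 0 6 15; 0 0 0 0 0 4 15; 0 0 0 0 0 2 15; 0 0 0 0 0 0 15"

```text
time: 23.08
tool_pos: [0.5351, 0.001, 0.0823]
tcp_rot: [-2.152, -2.286, 0.006]
wrist_force: [-0.4, -0.1, -2.5]
width: 0.286
```

Run:
```python
from h import *
go(f2w(-54.3,-130.1),.065,93.82)
```

```text
t 23.08 pos [0.5351 0.001  0.0823] fix [ -56.8 -133.2] turn [-0.0042  0.0013 -0.0061] shift now [ 3.1  2.6 17.3] shift after turn [ 3.1  2.5 17.3] F [-0.4 -0.1 -2.5] w 24.4
```

servo_tool:
  targets: "-0.004 0 -0.006 2 1.5 2 15; 0 0 0 1 1 3 15; 0 0 0 0 0 3 15; 0 0 0 0 0 3 15; 0 0 0 0 0 2 15; 0 0 0 0 0 0 15; 0 0 0 0 0 0 15"

```text
time: 23.67
tool_pos: [0.5388, 0.0044, 0.0688]
tcp_rot: [2.144, 2.293, 0.001]
wrist_force: [0.3, 0.7, -1.8]
width: 0.289
```

Run:
```python
from h import *
go(f2w(-54.3,-130.1),.057,93.82)
```

```text
t 23.67 pos [0.5388 0.0044 0.0688] fix [ -52.9 -130.1] turn [0.0023 0.0016 0.0006] shift now [ 0.  -1.5 11.8] shift after turn [-0.  -1.4 11.8] F [ 0.3  0.7 -1.8] w 24.7
```

servo_tool:
  targets: "0.002 0.001 0 0 -1 2 15; 0 0 0 0 -0.4 2 15; 0 0 0 0 0 2 15; 0 0 0 0 0 2 15; 0 0 0 0 0 2 15; 0 0 0 0 0 0 15"

```text
time: 24.17
tool_pos: [0.5377, 0.0042, 0.0584]
tcp_rot: [2.145, 2.294, 0.001]
wrist_force: [-0.6, -0.1, -1.7]
width: 0.288
```

Run:
```python
from h import *
go(f2w(-54.3,-130.1),.040,93.82)
```

```text
t 24.17 pos [0.5377 0.0042 0.0584] fix [ -54.  -130.2] turn [0.0012 0.0006 0.0006] shift now [ 0.1 -0.3 18.4] shift after turn [ 0.1 -0.3 18.4] F [-0.6 -0.1 -1.7] w 24.6
```

servo_tool:
  targets: "0 0 0 0 -0.3 2 15; 0 0 0 0 0 2 15; 0 0 0 0 0 2 15; 0 0 0 0 0 2 15; 0 0 0 0 0 0 15"

```text
time: 24.58
tool_pos: [0.5373, 0.0041, 0.0494]
tcp_rot: [2.145, 2.294, 0.001]
wrist_force: [-0.9, -0.2, -2.9]
width: 0.284
```

Run:
```python
from h import *
go(f2w(-54.3,-130.1),.040,93.82)
```

```text
t 24.58 pos [0.5373 0.0041 0.0494] fix [ -54.4 -130.2] turn [0.001  0.0006 0.0005] shift now [0.1 0.1 9.4] shift after turn [0.1 0.1 9.4] F [-0.9 -0.2 -2.9] w 24.3
```

servo_tool:
  targets: "0 0 0 0 0 2 15; 0 0 0 0 0 2 15; 0 0 0 0 0 2 15; 0 0 0 0 0 2 15; 0 0 0 0 0 1.5 15; 0 0 0 0 0 1 15; 0 0 0 0 0 1 15; 0 0 0 0 0 0 15"

```text
time: 25.25
tool_pos: [0.538, 0.0041, 0.0399]
tcp_rot: [2.145, 2.294, 0.0]
wrist_force: [0.5, -0.4, -2.1]
width: 0.291
```

Run:
```python
from h import *
go(f2w(-54.3,-130.1),.0395,93.82)
```

```text
t 25.25 pos [0.538  0.0041 0.0399] fix [ -53.7 -130.3] turn [0.0008 0.0006 0.0006] shift now [ 0.2 -0.6  0.4] shift after turn [ 0.2 -0.6  0.4] F [ 0.5 -0.4 -2.1] w 24.8
```

servo_tool:
  targets: "0 0 0 0 -0.4 1.5 15; 0 0 0 0 0 1.5 15; 0 0 0 0 0 1.5 15"

```text
time: 25.5
tool_pos: [0.5384, 0.0041, 0.0395]
tcp_rot: [2.145, 2.294, 0.0]
wrist_force: [-5.7, 0.4, 11.8]
width: 0.288
```

Run:
```python
from h import *
go(f2w(-54.3,-130.1),.0395,93.82)
```

```text
t 25.5 pos [0.5384 0.0041 0.0395] fix [ -53.3 -130.4] turn [0.0007 0.0006 0.0006] shift now [ 0.3 -1.   0. ] shift after turn [ 0.3 -1.   0. ] F [-5.7  0.4 11.8] w 24.6
```

servo_tool:
  targets: "0 0 0 0 0 0 15; 0 0 0 0 0 0 45; 0 0 0 0 0 0 45; 0 0 0 0 0 0 45; 0 0 0 0 0 -8 45; 0 0 0 0 0 -16 45; 0 0 0 0 0 -25 45; 0 0 0 0 0 -35 45"

```text
time: 26.17
tool_pos: [0.5323, 0.0042, 0.1186]
tcp_rot: [-2.138, -2.287, 0.015]
wrist_force: [0.5, -0.5, -0.8]
width: 0.527
```

Run:
```python
from h import *
plan(f2w(-53,150),.17,3.82,14,13)
```

```text
-0.001 0.001 0.121 20 0 -4 45; -0.001 0.001 0.121 20 -2 -4 45; -0.001 0.001 0.121 20 -4 -4 45; -0.001 0.001 0.121 19 -7 -4 45; -0.001 0.001 0.121 18 -9 -4 45; -0.001 0.001 0.121 17 -11 -4 45; -0.001 0.001 0.121 15 -13 -4 45; -0.001 0.001 0.121 14 -15 -4 45
-0.001 0.001 0.121 12 -16 -4 45; -0.001 0.001 0.121 10 -17 -4 45; -0.001 0.001 0.121 8 -19 -4 45; -0.001 0.001 0.121 5 -19 -4 45; -0.001 0.001 0.121 3 -20 -4 45; -0.000 0.000 0.000 0 -20 -4 45
```

servo_tool:
  targets: "0 0 0.121 20 0 -4 45; 0 0 0.121 20 -2 -4 45; 0 0 0.121 20 -4 -4 45; 0 0 0.121 19 -7 -4 45; 0 0 0.121 18 -9 -4 45; 0 0 0.121 17 -11 -4 45; 0 0 0.121 15 -13 -4 45; 0 0 0.121 14 -15 -4 45"

```text
time: 26.83
tool_pos: [0.5346, 0.1683, 0.1667]
tcp_rot: [2.981, 0.984, 0.01]
wrist_force: [0.8, -0.5, -0.5]
width: 0.526
```

servo_tool:
  targets: "0 0 0.121 12 -16 -4 45; 0 0 0.121 10 -17 -4 45; 0 0 0.121 8 -19 -4 45; 0 0 0.121 5 -19 -4 45; 0 0 0.121 3 -20 -4 45; 0 0 0 0 -20 -4 45; 0 0 0 0 0 0 45"

```text
time: 27.42
tool_pos: [0.5352, 0.2987, 0.1971]
tcp_rot: [-3.138, -0.015, -0.02]
wrist_force: [0.5, -0.1, 1.4]
width: 0.526
```

Run:
```python
from h import *
from workcell import read_camera
import pickle
s=read_camera("scene"); t=read_camera("top"); pickle.dump((t,s),open("c3.pkl","wb"))
go(f2w(-53,150),.12,3.82)
save(crop(s["image"],290,185,380,260,8),"g5.png"); save(crop(t["image"],180,165,340,285,5),"g5t.png")
```

```text
t 27.52 pos [0.5348 0.2957 0.196 ] fix [-37.4 160.9] turn [-0.0002 -0.0109 -0.0571] shift now [-15.7  11.8  75.8] shift after turn [-15.6  10.9  76. ] F [ 0.2  0.1 -0.2] w 45.3
```

View pics/g5.png

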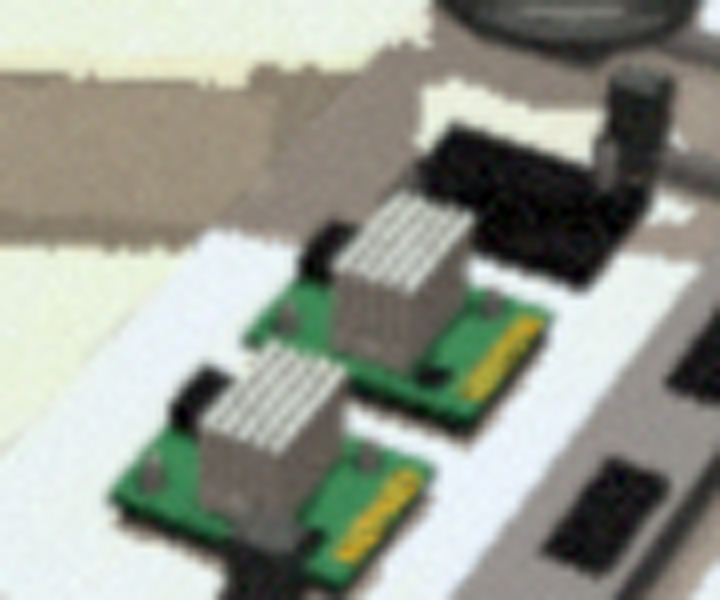

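View pics/g5t.png

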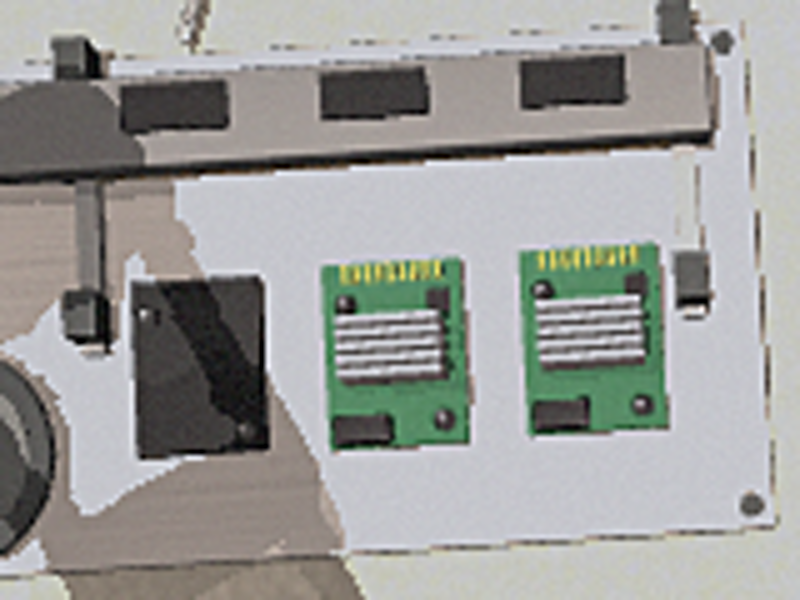

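Both boards look seated with their pins through the holes: the top crop shows them at (395,352) and (593,340). Next I'll check their positions numerically, and check that no third board is left on the bench.

Run:
```python
from h import *
import pickle
t,s=pickle.load(open("c3.pkl","rb"))
import h
o=h.onz; h.onz=lambda c,p,z:o(c,p,.025)
bfit(t,(259,235)); bfit(t,(299,233)); h.onz=o
print("bays",f2w(-55,-45).round(4),f2w(-55,-130).round(4))
save(np.clip(t["image"].astype(float)*1.5,0,255).astype(np.uint8),"t3.png")
```

```text
rect board [0.5307 0.0888] deg 3.8 [0.0596 0.0792 0.0591 0.0792]
rect board [0.5374 0.0039] deg 3.67 [0.0595 0.0793 0.059  0.0793]
bays [0.531  0.0891] [0.5367 0.0043]
```

View pics/t3.png

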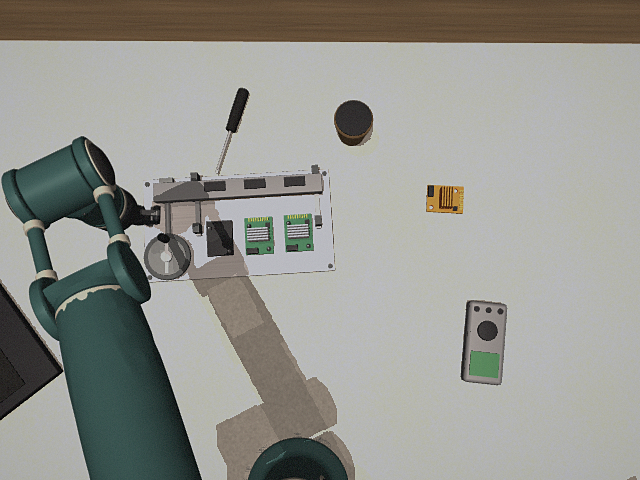

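servo_tool:
  targets: "0 -0.011 -0.057 -8 6 10 45; 0 0 0 -6 4 15 45; 0 0 0 -2 1 15 45; 0 0 0 0 0 15 45; 0 0 0 0 0 10 45; 0 0 0 0 0 0 45"

```text
time: 28.02
tool_pos: [0.5191, 0.277, 0.1292]
tcp_rot: [3.137, 0.108, 0.0]
wrist_force: [-0.3, -0.4, -0.5]
width: 0.531
```

Run:
```python
from h import *
go(f2w(-53.2,150),.1,3.82)
```

```text
t 28.02 pos [0.5191 0.277  0.1292] fix [-54.4 143.2] turn [ 0.003  -0.0002  0.0022] shift now [ 1.2 -6.9 29.1] shift after turn [ 1.2 -6.8 29.2] F [-0.3 -0.4 -0.5] w 45.3
```

servo_tool:
  targets: "0.003 0 0.002 0.7 -4 4 45; 0 0 0 0.4 -2 6 45; 0 0 0 0 0 6 45; 0 0 0 0 0 6 45; 0 0 0 0 0 3 45; 0 0 0 0 0 0 45"

```text
time: 28.52
tool_pos: [0.5215, 0.2825, 0.1035]
tcp_rot: [-3.139, -0.103, -0.003]
wrist_force: [-0.1, -0.3, -0.4]
width: 0.527
```

Run:
```python
from h import *
go(f2w(-53.2,150),.052,3.82)
```

```text
t 28.52 pos [0.5215 0.2825 0.1035] fix [-51.6 148.6] turn [-0.0006 -0.0022 -0.0014] shift now [-1.7 -1.4 51.5] shift after turn [-1.6 -1.4 51.5] F [-0.1 -0.3 -0.4] w 45.0
```

servo_tool:
  targets: "0 -0.002 0 -1.5 -1.4 6 45; 0 0 0 0 0 8 45; 0 0 0 0 0 9 45; 0 0 0 0 0 9 45; 0 0 0 0 0 8 45; 0 0 0 0 0 5 45; 0 0 0 0 0 2 45; 0 0 0 0 0 0 45"

```text
time: 29.18
tool_pos: [0.5195, 0.2843, 0.0511]
tcp_rot: [-3.139, -0.104, 0.001]
wrist_force: [-0.3, -0.2, 0.7]
width: 0.528
```

Run:
```python
from h import *
go(f2w(-53.2,150),.052,3.82)
```

```text
t 29.18 pos [0.5195 0.2843 0.0511] fix [-53.5 150.5] turn [-0.0004  0.0005 -0.0005] shift now [ 0.3  0.5 -0.9] shift after turn [ 0.3  0.5 -0.9] F [-0.3 -0.2  0.7] w 45.1
```

servo_tool:
  targets: "0 0 0 0 0 0 10; 0 0 0 0 0 0 10; 0 0 0 0 0 0 10; 0 0 0 0 0 0 10; 0 0 0 0 0 0 10; 0 0 0 0 0 0 10"
  newtons: 40

```text
time: 29.68
tool_pos: [0.5194, 0.2837, 0.0509]
tcp_rot: [3.14, 0.103, -0.002]
wrist_force: [0.8, 0.0, -1.5]
width: 0.201
```

Run:
```python
from h import *
wind(20,8,-1,r=39,xoff=.8)
```

```text
t 29.68 p [35.5 -0.1] r 35.5 phi -0.2 z 0.0509 F [ 0.8  0.  -1.5] w 17.2
t 29.68 pos [0.5194 0.2837 0.0509] fix [-53.7 149.9] turn [ 0.0003  0.001  -0.0009] shift now [-0.8  0.  -1.1] shift after turn [-0.8  0.  -1.1] F [ 0.8  0.  -1.5] w 17.2
-2.4 13.3; -6.8 11.7; -10.4 8.7; -12.7 4.6; -13.5 -0.1; -12.7 -4.7; -10.3 -8.7; -6.7 -11.8
```

servo_tool:
  targets: "0 0 0 -2.4 13.3 0 10; 0 0 0 -6.8 11.7 0 10; 0 0 0 -10.4 8.7 0 10; 0 0 0 -12.7 4.6 0 10; 0 0 0 -13.5 0 0 10; 0 0 0 -12.7 -4.7 0 10; 0 0 0 -10.3 -8.7 0 10; 0 0 0 -6.7 -11.8 0 10"

```text
time: 30.35
tool_pos: [0.4508, 0.2662, 0.051]
tcp_rot: [-3.131, -0.097, -0.032]
wrist_force: [10.4, -0.3, -11.7]
width: 0.195
```

Run:
```python
from h import *
wind(20,8,-1,r=39,xoff=.8)
```

```text
t 30.35 p [-34.1 -13. ] r 36.5 phi -159.1 z 0.051 F [ 10.4  -0.3 -11.7] w 16.6
t 30.35 pos [0.4508 0.2662 0.051 ] fix [-123.3  137. ] turn [-0.0085 -0.0205 -0.0045] shift now [-0.8 -0.  -1. ] shift after turn [-0.8  0.  -1. ] F [ 10.4  -0.3 -11.7] w 16.6
-2.6 -13.3; 2.1 -13.4; 6.6 -11.8; 10.2 -8.9; 12.7 -4.8; 13.5 -0.2; 12.8 4.4; 10.5 8.5
```

servo_tool:
  targets: "-0.008 -0.02 -0.004 -2.6 -13.3 0 10; 0 0 0 2.1 -13.4 0 10; 0 0 0 6.6 -11.8 0 10; 0 0 0 10.2 -8.9 0 10; 0 0 0 12.7 -4.8 0 10; 0 0 0 13.5 -0.2 0 10; 0 0 0 12.8 4.4 0 10; 0 0 0 10.5 8.5 0 10"

```text
time: 31.02
tool_pos: [0.5074, 0.308, 0.0508]
tcp_rot: [3.13, 0.114, -0.012]
wrist_force: [-5.9, 0.6, 1.7]
width: 0.197
```

Run:
```python
from h import *
wind(20,8,-1,r=39,xoff=.8)
```

```text
t 31.02 p [25.2 25. ] r 35.5 phi 44.7 z 0.0508 F [-5.9  0.6  1.7] w 16.8
t 31.02 pos [0.5074 0.308  0.0508] fix [-64. 175.] turn [0.0091 0.0077 0.006 ] shift now [-0.8  0.  -1.1] shift after turn [-0.8  0.  -1.2] F [-5.9  0.6  1.7] w 16.8
7.7 11.1; 3.4 13.1; -1.3 13.5; -5.8 12.2; -9.6 9.5; -12.3 5.7; -13.5 1.1; -13.1 -3.6
```

servo_tool:
  targets: "0.009 0.007 0.006 7.7 11.1 0 10; 0 0 0 3.4 13.1 0 10; 0 0 0 -1.3 13.5 0 10; 0 0 0 -5.8 12.2 0 10; 0 0 0 -9.6 9.5 0 10; 0 0 0 -12.3 5.7 0 10; 0 0 0 -13.5 1.1 0 10; 0 0 0 -13.1 -3.6 0 10"

```text
time: 31.68
tool_pos: [0.4685, 0.2483, 0.051]
tcp_rot: [-3.116, -0.084, 0.003]
wrist_force: [8.2, 8.1, -13.8]
width: 0.199
```

Run:
```python
from h import *
wind(20,8,-1,r=39,xoff=.8)
```

```text
t 31.68 p [-17.6 -32. ] r 36.5 phi -118.8 z 0.051 F [  8.2   8.1 -13.8] w 17.0
t 31.68 pos [0.4685 0.2483 0.051 ] fix [-106.8  118. ] turn [-0.024   0.0013 -0.0126] shift now [-0.8 -0.  -1. ] shift after turn [-0.8  0.  -1. ] F [  8.2   8.1 -13.8] w 17.0
-10.6 -8.5; -7.0 -11.6; -2.6 -13.3; 2.1 -13.4; 6.5 -11.9; 10.2 -8.9; 12.6 -4.9; 13.5 -0.3
```

Done: about 479° of 900°.

servo_tool:
  targets: "-0.024 0.001 -0.012 -10.6 -8.5 0 10; 0 0 0 -7 -11.6 0 10; 0 0 0 -2.6 -13.3 0 10; 0 0 0 2.1 -13.4 0 10; 0 0 0 6.5 -11.9 0 10; 0 0 0 10.2 -8.9 0 10; 0 0 0 12.6 -4.9 0 10; 0 0 0 13.5 -0.3 0 10"

```text
time: 32.35
tool_pos: [0.4836, 0.3172, 0.0509]
tcp_rot: [3.131, 0.1, -0.015]
wrist_force: [-4.9, -1.6, 2.0]
width: 0.193
```

Run:
```python
from h import *
wind(20,8,-1,r=39,xoff=.8)
```

```text
t 32.35 p [ 2.  35.7] r 35.8 phi 86.7 z 0.0509 F [-4.9 -1.6  2. ] w 16.5
t 32.35 pos [0.4836 0.3172 0.0509] fix [-87.2 185.7] turn [ 0.0083  0.0098 -0.0026] shift now [-0.8  0.  -1.1] shift after turn [-0.8  0.  -1.1] F [-4.9 -1.6  2. ] w 16.5
13.2 3.1; 11.3 7.4; 8.1 10.9; 3.9 13.0; -0.8 13.5; -5.3 12.4; -9.3 9.9; -12.1 6.1
```

servo_tool:
  targets: "0.008 0.009 -0.002 13.2 3.1 0 10; 0 0 0 11.3 7.4 0 10; 0 0 0 8.1 10.9 0 10; 0 0 0 3.9 13 0 10; 0 0 0 -0.8 13.5 0 10; 0 0 0 -5.3 12.4 0 10; 0 0 0 -9.3 9.9 0 10; 0 0 0 -12.1 6.1 0 10"

```text
time: 33.02
tool_pos: [0.4921, 0.246, 0.051]
tcp_rot: [-3.124, -0.09, 0.037]
wrist_force: [0.4, 18.8, -11.2]
width: 0.193
```

Run:
```python
from h import *
wind(14,8,-1,r=39,xoff=.8)
```

```text
t 33.02 p [  5.8 -35.9] r 36.4 phi -80.8 z 0.051 F [  0.4  18.8 -11.2] w 16.5
t 33.02 pos [0.4921 0.246  0.051 ] fix [-83.4 114.1] turn [-0.017   0.0232 -0.0092] shift now [-0.8 -0.  -1. ] shift after turn [-0.8  0.  -1. ] F [  0.4  18.8 -11.2] w 16.5
-9.5 0.4; -9.3 -1.9; -8.6 -4.1; -7.3 -6.1; -5.6 -7.7; -3.6 -8.8; -1.4 -9.4; 1.0 -9.5
```

servo_tool:
  targets: "-0.017 0.023 -0.009 -9.5 0.4 0 10; 0 0 0 -9.3 -1.9 0 10; 0 0 0 -8.6 -4.1 0 10; 0 0 0 -7.3 -6.1 0 10; 0 0 0 -5.6 -7.7 0 10; 0 0 0 -3.4 -8 0 10; 0 0 0 -0.8 -6 0 10; 0 0 0 0 -5 0 10"

```text
time: 33.68
tool_pos: [0.4474, 0.2793, 0.0508]
tcp_rot: [3.138, 0.101, 0.014]
wrist_force: [7.5, -26.6, 2.8]
width: 0.196
```

Run:
```python
from h import *
wind(10,3,-1,r=39,xoff=.8)
```

```text
t 33.68 p [-36.6   0.4] r 36.6 phi 179.5 z 0.0508 F [  7.5 -26.6   2.8] w 16.8
t 33.68 pos [0.4474 0.2793 0.0508] fix [-125.8  150.4] turn [ 0.0027 -0.0086 -0.002 ] shift now [-0.8  0.  -1.2] shift after turn [-0.8 -0.  -1.2] F [  7.5 -26.6   2.8] w 16.8
0.7 -6.8; 1.8 -6.5; 2.9 -6.1
```

servo_tool:
  targets: "0 0 0 0 -1 0 10; 0 0 0 0 0 0 45; 0 0 0 0 0 0 45; 0 0 0 0 0 0 45; 0 0 0 0 0 0 45; 0 0 0 0 0 -10 45; 0 0 0 0 0 -20 45; 0 0 0 0 0 -30 45"

```text
time: 34.35
tool_pos: [0.4422, 0.2813, 0.1083]
tcp_rot: [3.13, 0.107, -0.008]
wrist_force: [0.5, -0.0, -0.4]
width: 0.53
```

servo_tool:
  targets: "0 0 0 0 0 -35 45; 0 0 0 0 0 -35 45; 0 0 0 0 -20 -10 45; 0 0 0 0 -30 0 45; 0 0 0 0 -20 0 45; 0 0 0 0 0 0 45"

```text
time: 34.85
tool_pos: [0.4415, 0.3579, 0.2076]
tcp_rot: [-3.136, -0.101, -0.016]
wrist_force: [0.6, -0.1, 0.9]
width: 0.524
```

Run:
```python
from h import *
from workcell import read_camera
import pickle
s=read_camera("scene"); t=read_camera("top"); pickle.dump((t,s),open("c4.pkl","wb"))
q=st(); print(q["time"],q["tool_pos"],q["wrist_force"],q["joint_vel"].round(3))
import h
o=h.onz; 
save(crop(s["image"],260,140,440,275,4),"e.png"); save(crop(t["image"],135,160,335,300,4),"et.png")
c=[w2f(p).round(1) for p in onz(t,(np.array([(75,165)])+.5)/4,.054)]
```

```text
34.95 [0.44125473 0.35518863 0.20647277] [ 0.8217931  -0.46148285 -0.57818331] [-0.021  0.001  0.038 -0.01   0.002 -0.004]
```

View pics/e.png

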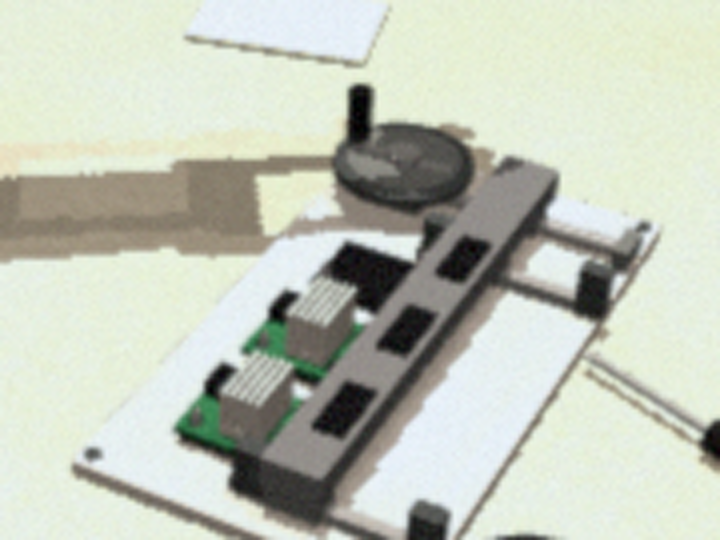

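View pics/et.png

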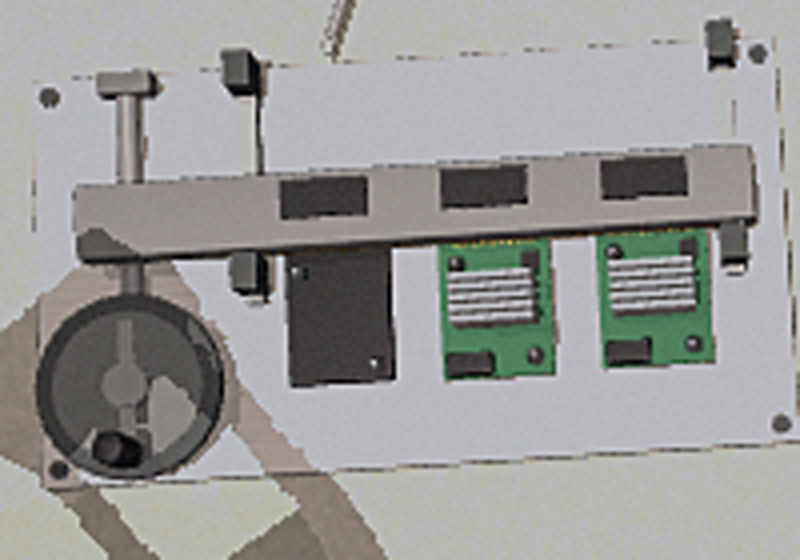

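Run:
```python
from h import *
import pickle
t,s=pickle.load(open("c4.pkl","rb"))
cr=lambda l:(np.array(l)+.5)/4-.5+np.array([135,160])
print([w2f(p).round(1).tolist() for p in onz(t,cr([(75,186),(752,146),(80,254),(754,213)]),.054)], "knob",w2f(onz(t,cr([(113,450)]),.086)[0]))
from workcell import finish_job; print(st()["wrist_force"]); finish_job()
```

```text
[[16.7, 171.2], [15.8, -187.9], [-19.9, 169.5], [-20.2, -186.7]] knob [-127.30597739  147.03014114]
[ 0.8217931  -0.46148285 -0.57818331]
the job is handed in; nothing more can be done
```

The job is handed in at about 35 s of the 192 s allowed. The fixture is loaded with both boards and the carriage is wound onto its front stops; no verdict came back.

1. **Carriage back:** I wound the handwheel anticlockwise until it stopped dead. The knob angle read 0°, and the carriage sat against the rear blocks in the top view.
2. **Boards:** Only two green boards were on the bench, and I seated one in bay 2 and the other in bay 1. One was knocked aside during the run, so I measured it again before picking it up. In the top view both centres were within about 1 mm of their bays and within 0.2° of the fixture's direction. The bay 1 board was pressed down until the pad pushed back. The bay 2 board stopped at its expected height with no clear push-back, and both looked equally flush in the scene view.
3. **Carriage forward:** I wound the wheel forward 900° (2.5 turns) to its stop, where it resisted with about 27 N. The last pictures show the carriage at the front stop blocks and over the gold edges, with both boards still in place and the arm clear.

**Check that disagreed:** my rough reading of the carriage's front edge in the last picture gave x of about -20 mm instead of -23 mm. At the start the same kind of reading was about 2 mm off in the same direction. I trusted the wheel angle and the hard stop instead.

I never commanded the arm near the multimeter, cup or screwdriver. I did not measure their positions at the end.

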